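Set up the revolving watch display

TASK

Get the revolving watch display running: press the battery pack down into the bay of the drive unit until it is flush, then lift the watch bar out of its plain foot, put its spigot in the drive's hub, turn it until the two keys slip into the keyways and push it fully home. Finish while still gripping the bar by its bare wooden middle and pushing it down firmly, with about a kilogram of push, so that I can tighten the grub screw: do not let go. Leave the other things on the table where they are.

Things in the scene. Friction and masses are not known exactly. Their poses are not given: they have to be found in the camera images.
- pack_centre (a point): centre of the loose black battery pack (120 g or so), a flat block 68 (its x) x 42 (its y) x 24 mm high (z up); it lies flat on the table, so this point is 12 mm up
- drive: the grey drive unit of the display, a fixed box 130 (its x) x 215 (its y) x 55 mm high, with the battery bay and the hub in its top. Origin: centre of its underside
- bay_mouth (a point): centre of the open mouth of the battery bay, level with the drive unit's top; axes of the unit. The bay: a recess 71 (x) x 45 (y), 24 mm deep, its mouth chamfered to 77 x 51. The pack goes in with its long side along x, either way round; flush: its top level with this point (within 2 mm). The fingers do not fit in beside the pack
- bay_spring (a point): one of two spring contacts that bulge 2.5 mm from the bay's +x and -x end walls, 13 mm below the mouth. The pack goes in freely for about 9 mm, then meets them and, if let go, stays standing proud: push it down level (up to about 15 N) until it bottoms; friction then keeps it in
- hub: aluminium hub, 48 mm across, rim 71 mm above the table; 113 mm from the bay mouth along the unit's +y. Origin: bore centre at rim level; z up; x along the two opposite keyways. Bore 22 round, 36 deep; keyways 7.5 wide, out to 16 mm from the axis, full depth, open at the rim. Turns stiffly (0.25 N m); may stand at any angle
- bar_centre (a point): centre of the wooden watch bar, 180 (its x) x 28 (y) x 26 mm (z up), 320 g, with a wristwatch round it 60 mm to either side (faces 10 mm above the bar): grip it across the 28 mm in its bare middle 75 mm. Below are a 20 mm column, a collar 44 across (underside 71 mm below this point) and the spigot
- spigot_tip (a point): lower end of the bar's spigot, on its axis, 105 mm below the bar's centre. The spigot: 20 mm round, 34 long below the collar, chamfered end, first 12 mm plain; above, two opposite keys 5 wide, out to 14 mm from the axis, in line with the bar's +x and -x; either fits either keyway
- collar (a point): underside of the bar's collar, on the axis. Fully home it sits on the hub's rim, the bar's centre then 71 mm above the hub's origin; with the keys riding on the rim the bar's centre is 93 mm above it
- foot: plain heavy steel foot, fixed, in which the bar stands upright at the start: disc 110 across, with a tube 44 across whose rim is 50 mm above the table; its socket is a plain 32 mm hole 38 deep, in which the spigot hangs loosely. Origin: centre of its underside. The bar must be lifted 40 mm to come free
- bell_clock: twin-bell alarm clock, 88 mm across, 130 mm high; leave it alone. Origin: on its underside
- square_clock: white square alarm clock, 45 x 85 x 85 mm; leave it alone. Origin: on its underside
- watch_box1: black watch box, 80 x 80 x 59 mm; leave it alone. Origin: on its underside
- watch_box2: black watch box, 80 x 80 x 59 mm; leave it alone. Origin: on its underside
- screwdriver: screwdriver lying on the table, 120 mm long; leave it alone. Origin: on its underside, near its middle
- loupe: eye loupe, 40 across, 26 mm high; leave it alone. Origin: on its underside
- parts_tin: round aluminium parts tin, 62 across, 22 mm high; leave it alone. Origin: on its underside
Things that resemble listed ones, but are neither listed nor needed, are in the scene too. Leave any yellow look-alike of the part that bears pack_centre alone.

How it is judged:
On the way, in this order (a step that is already met when the one before it is completed fails the run):
1. the battery pack is pressed flush into its bay (z of pack_centre in the frame of bay_mouth below -0.01 m and angle between pack_centre's own z axis and vertical below 0.06 rad and horizontal distance between pack_centre and bay_mouth below 0.005 m), for 0.2 s.
2. the bar's keys are in the keyways and its collar is down on the hub (all of step 1 and z of bar_centre in the frame of hub below 0.0735 m and horizontal distance between bar_centre and hub below 0.006 m and angle between bar_centre's own z axis and vertical below 0.05 rad and angle between the x axis of bar_centre and the x axis of hub, either way round below 0.17 rad), for 0.2 s.
At the end, for the whole second after the job is handed in: The pack is flush in its bay (2 mm). The bar is upright, keys in the keyways, collar on the hub's rim (within 2.5 mm, 6 mm sideways), gripped by the fingers and pressed on the hub with more than 6.5 N, its own 3 to 4 N included; bystanders within 25 mm of their places (all of step 2 and contact force between bar and hub above 6.5 N and contact force between the fingers and bar above 2 N and z of the grasp point in the frame of bar_centre between -0.03 and 0.027 m); the arm keeps its last pose, push and grip.
It fails at once if a bystander is pushed more than 25 mm (distance of any of bell_clock, square_clock, watch_box1, watch_box2, screwdriver, loupe, parts_tin from where it was at the start of the episode above 0.025 m).
It also fails if it takes over 54 s, if anything falls off the work surface, if the arm or the gripper's body presses on something with over 40 N, if the wrist force passes 120 N, or if a joint passes its speed limit or range.

ROBOT

A 6-joint arm with a two-finger parallel gripper is mounted at the origin on the work surface. World frame = base frame: x ahead of the robot, y to its left, z up, the work surface at z = 0. Lengths are in m, angles in rad, forces in N, time in s.
With the tool pointing down it reaches from about 0.15 to 0.775 m from the base axis. Payload 6.1 kg.
Tool frame: the origin (TCP) lies midway between the tips of the shut fingers; the grasp point (between the pads) lies 19 mm behind it; z points along the fingers, x is the direction in which the jaws open and shut, and the axes are right-handed (so a half turn about z gives the same grasp; the last joint's range is limited). The gripper opens to 85 mm and grips with 20 to 120 N. Pads are 22 mm wide; open, the fingers measure 114 mm over their backs; the gripper's body (76 mm by 85 mm) begins 54 mm behind the grasp point. The pads swing forward as they close: fully open they stand 13 mm farther back than shut.
Start: joints at [-1.284, 0.126, -0.04, 1.405, 0, 1.571], TCP at [0.149, -0.504, 0.231] pointing down, gripper open.
Joint ranges: [-2.72, 2.72], [-0.95, 1.95], [-1.27, 1.35], [-1.78, 2.02], [-1.46, 1.47], [-3.14, 3.14]. Speed limits (rad/s): [2.39, 2.39, 3.01, 3.14, 3.14, 3.14].

INTERFACE

Orientations are given as a rotation vector (axis times angle).
In Python, from rig import * gives the robot as it stands. The module is installed in compiled form; this text tells all that it offers.
- The arm moves only by the tool apply_moves, never from a script. Its argument "increments" is a list of rows, each an object with "rotation": the turn, a rotation vector about the world's x, y, z in rad, a list of three; "offset": the shift along the world's x, y, z in cm, a list of three; "claw": the opening, from 0 (shut) to 1 (fully open). A call has 1 to 12 rows; each row shifts and turns the commanded pose from where the row before left it; what a row does not reach is not made up. A row lasts 1/12 s, in which the tool goes at most 41.7 mm and 7.16 degrees, less where a joint would pass 70% of its speed; a pose out of reach is approached as far as the arm can. A call is refused whole if a number of a shift passes 4.17 or a number of a turn 0.125, either way. A call with a gripper value outside its range is refused whole. The fingers move at their own pace and stop on an object; "newtons" is the grip in N (left out, the last holds). Time passes only in rows, so rows that do not move let the fingers close. It gives the time, the measured TCP pose, the force and the opening at its end, in the units of the state.
- read_state(): the state, without advancing time (a new reading comes with each control period).
- camera(name): name is "scene" or "side" or "wrist"; returns the picture (480x640x3 uint8, blue, green, red); there is no depth.
- calibration(name): a dict with "fx", "fy", "cx", "cy" (pixels), "R" (3x3) and "t" (3): a world point X has camera coordinates R X + t; the wrist camera has in their place "tool_from_camera" (4x4, takes a point from camera to tool coordinates, whose origin is the TCP and whose axes are the tool frame's). Camera axes: x right, y down, z forward; pixel columns grow to the right and rows downward; lengths in m; the calibration is good to about 2 mm. The wrist camera is an equidistant fisheye: a pixel r from the principal point sees the ray r / f radians off the axis. A picture is of the moment at which its call begins: read the wrist's pose just before it. calibration takes no time and is no camera call.
- hand_in(): hands the job in, once; it reports no verdict.
Trained networks look in the newest picture that a camera, given by its name, has taken for a name from the list of things; names that differ only in an ending like _2 or _b are one class to them, and where a whole thing is asked for, a point or a joint stands for the part that bears it (a point fixed in the world has none). Each returns a list of dicts, best first, with "conf" (0 to 1); they miss things now and then, are a little off and sometimes report something else, mostly with a low value. They report only what shows in the picture. A call takes as long as a camera call. They do not tell look-alikes from the thing itself.
- masks_of(name, camera): "region" (480x640 bool, what is visible of it) and "rect" ([left, top, right, bottom] in pixels, round what is visible of it).
The state is a dict: "time_s": time; "joints": joint angles; "dq": joint speeds; "tau": joint torques, N m; "tool_pos": TCP position; "tool_rot": TCP orientation; "ft_force": force on the tool from outside, world axes, zero at the start; "wrist_torque": the same for the moment, N m; "grip_width": opening from 0.0 (shut) to 1.0 (fully open).
Only numpy, scipy, OpenCV 4.12 (cv2) and the standard library are available. Lean on these libraries where they do the work, as an engineer would, in place of code of your own. Each camera call takes 0.05 s, during which the arm holds its last target.

## Working session

There is one attempt and no reset: what is moved stays moved. The work goes in short steps, Python scripts to look and compute and a tool call to move; the robot and the scene stay as the last step left them, time stands still between calls to the robot, and variables do not carry over. Pictures are saved under pics/ and viewed, and the job is handed in when it is done.

Besides the shell and the picture viewer there is one more tool, called after ">>>" in YAML: its name, and indented under it one key for each argument. apply_moves: Moves the arm, as the interface text tells. Its arguments: {"type":"object","properties":{"increments":{"type":"array","items":{"type":"object","properties":{"rotation":{"type":"array","items":{"type":"number"}},"offset":{"type":"array","items":{"type":"number"}},"claw":{"type":"number"}}}},"newtons":{"type":"number"}},"required":["increments"]}

```bash
mkdir -p pics; ls; python3 - <<'E'
from rig import *
import cv2
s=read_state(); print(s)
for n in("scene","side","wrist"):
    im=camera(n); cv2.imwrite(f"pics/{n}0.png",im)
    c=calibration(n); print(n,c)
E
```

```text
pics
{'time_s': 0.0, 'joints': array([-1.28399702e+00,  1.26414177e-01, -4.06219105e-02,  1.40540024e+00,
       -7.01107436e-06,  1.57078628e+00]), 'dq': array([ 0.00166504,  0.00088699, -0.00072142, -0.00049094, -0.0005531 ,
       -0.00022926]), 'tau': array([ 9.88767238e-05, -4.35917509e+01,  3.52922273e+01,  1.72387582e-02,
       -7.61753404e-05, -5.63107321e-06]), 'tool_pos': array([ 0.14839558, -0.50316194,  0.23050418]), 'tool_rot': array([-2.51533050e+00,  1.88057930e+00,  2.06915289e-03]), 'ft_force': array([ 0.62681641,  0.17005013, -0.04949322]), 'wrist_torque': array([-0.00683256, -0.00706441, -0.00063429]), 'grip_width': 1.0018387085219866}
scene {'fx': 514.2437116724502, 'fy': 514.2437116724502, 'cx': 321.88103401245525, 'cy': 244.5351589159581, 'R': array([[-0.63678296,  0.77103569,  0.00337877],
       [ 0.61259821,  0.50858394, -0.60503373],
       [-0.46822099, -0.38320535, -0.79619267]]), 't': array([ 0.31521324, -0.25540549,  1.53540268])}
side {'fx': 585.6404170959996, 'fy': 585.6404170959996, 'cx': 326.2108870289897, 'cy': 246.2336733282882, 'R': array([[ 0.93789682, -0.34644319, -0.01807413],
       [-0.26042833, -0.66870286, -0.69642916],
       [ 0.22918691,  0.65788571, -0.7173979 ]]), 't': array([-0.47775023,  0.21103271,  1.06444641])}
wrist {'fx': 371.64829954431775, 'fy': 371.64829954431775, 'cx': 317.31926479890967, 'cy': 233.9244194963686, 'tool_from_camera': array([[ 9.99999032e-01, -1.36480696e-03,  2.70134225e-04,
        -8.80919025e-04],
       [ 1.23556672e-03,  9.60430619e-01,  2.78516605e-01,
        -7.20992527e-02],
       [-6.39566583e-04, -2.78516002e-01,  9.60431376e-01,
        -1.42137523e-01],
       [ 0.00000000e+00,  0.00000000e+00,  0.00000000e+00,
         1.00000000e+00]])}
```

View pics/scene0.png

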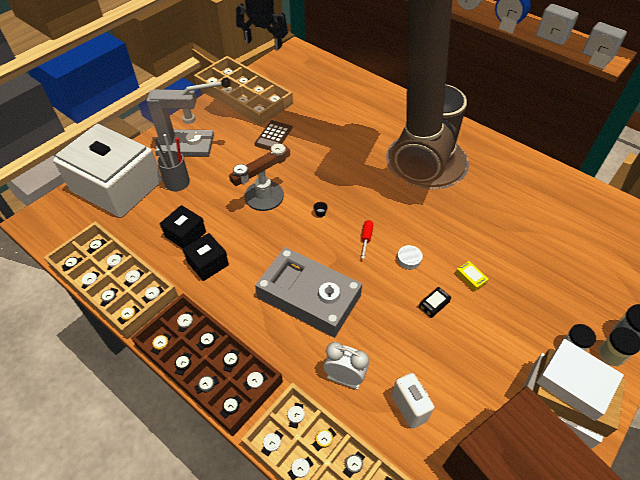

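View pics/side0.png

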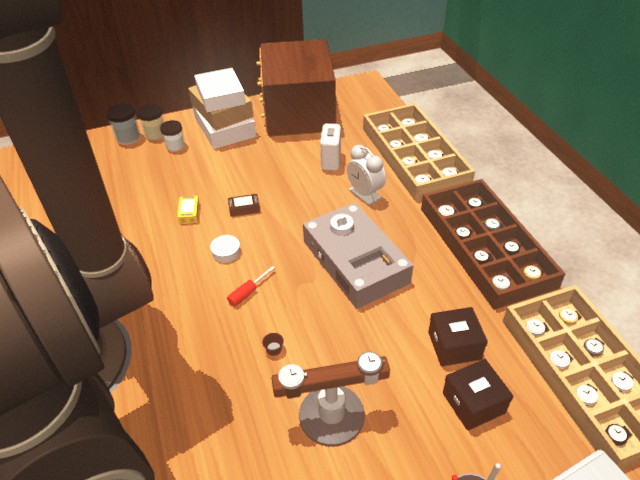

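View pics/wrist0.png

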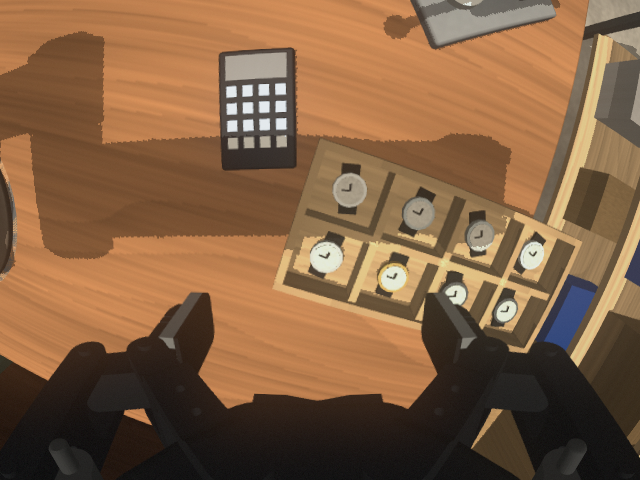

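```bash
cat > h.py <<'E'
import numpy as np, cv2
from scipy.spatial.transform import Rotation as Ro
from scipy.optimize import minimize, least_squares
from rig import *
class Cam:
    def __init__(s,name,state=None):
        c=calibration(name); s.c=c; s.name=name
        if name=="wrist":
            T=np.eye(4); T[:3,:3]=Ro.from_rotvec(state["tool_rot"]).as_matrix(); T[:3,3]=state["tool_pos"]
            W=T@c["tool_from_camera"]; s.R=W[:3,:3].T; s.t=-s.R@W[:3,3]
        else: s.R=c["R"]; s.t=c["t"]
        s.o=-s.R.T@s.t
    def proj(s,X):
        p=np.atleast_2d(X)@s.R.T+s.t; c=s.c
        if s.name=="wrist":
            r=np.hypot(p[:,0],p[:,1])+1e-12; th=np.arctan2(r,p[:,2])
            return np.c_[c["cx"]+c["fx"]*th*p[:,0]/r, c["cy"]+c["fy"]*th*p[:,1]/r]
        return np.c_[c["cx"]+c["fx"]*p[:,0]/p[:,2], c["cy"]+c["fy"]*p[:,1]/p[:,2]]
    def ray(s,uv):
        c=s.c; a=(uv[0]-c["cx"])/c["fx"]; b=(uv[1]-c["cy"])/c["fy"]
        if s.name=="wrist":
            r=np.hypot(a,b)+1e-12; d=np.array([np.sin(r)*a/r,np.sin(r)*b/r,np.cos(r)])
        else: d=np.array([a,b,1.])
        d=s.R.T@d; return d/np.linalg.norm(d)
    def plane(s,uv,z):
        d=s.ray(uv); return s.o+d*(z-s.o[2])/d[2]
def tri(cams,uvs):
    A=np.zeros((3,3)); b=np.zeros(3)
    for c,u in zip(cams,uvs):
        d=c.ray(u); P=np.eye(3)-np.outer(d,d); A+=P; b+=P@c.o
    X=np.linalg.solve(A,b); return X,[float(np.linalg.norm(c.proj(X)[0]-u)) for c,u in zip(cams,uvs)]
def box(p,L,W,H):
    x,y,a=p; c,s=np.cos(a),np.sin(a)
    return np.array([[x+c*i-s*j,y+s*i+c*j,z] for i in(-L/2,L/2) for j in(-W/2,W/2) for z in(0,H)])
def hullmask(cam,X,sc=2):
    h=cv2.convexHull(cam.proj(X).astype(np.float32))
    m=np.zeros((480*sc,640*sc),np.uint8); cv2.fillPoly(m,[np.round((h*sc+sc/2-.5)*8).astype(np.int32)],1,cv2.LINE_8,3); return m
def fit(p0,model,cams,masks,sc=2,step=(.006,.006,.1)):
    ms=[cv2.resize(m.astype(np.uint8),None,fx=sc,fy=sc,interpolation=cv2.INTER_NEAREST) for m in masks]
    def f(p):
        v=0
        for c,m in zip(cams,ms):
            h=hullmask(c,model(p),sc); v+=1-(h&m).sum()/(h|m).sum()
        return v
    S=np.array(p0)+np.vstack([np.zeros(3),np.diag(step)])
    r=minimize(f,p0,method="Nelder-Mead",options=dict(initial_simplex=S,xatol=1e-4,fatol=1e-4,maxiter=300))
    return r.x,r.fun
E
python3 - <<'E'
from h import *
import pickle
im={n:camera(n) for n in("scene","side")}
M={}
for n in im:
    for k in("pack_centre","drive","hub","bar_centre","foot","bay_mouth"):
        try: r=masks_of(k,n)
        except Exception as e: print(k,e); continue
        for d in r[:3]:
            ys,xs=np.where(d["region"]); print(n,k,round(d["conf"],2),d["rect"],len(xs),xs.mean().round(1),ys.mean().round(1))
        M[n,k]=r
pickle.dump((im,M),open("m0.pkl","wb"))
print(read_state()["time_s"])
big=lambda n,x,y,w,h,s:cv2.resize(im[n][y:y+h,x:x+w],None,fx=s,fy=s,interpolation=cv2.INTER_CUBIC)
cv2.imwrite("pics/c1.png",np.vstack([big("scene",240,240,260,100,3),big("side",160,170,260,100,3)]))
cv2.imwrite("pics/c2.png",np.hstack([big("scene",225,130,90,90,4),big("side",265,340,130,110,4)[:360,:430]]))
E
```

```text
scene pack_centre 0.78 [454.7, 258.3, 487.9, 291.7] 553 471.0 275.7
scene pack_centre 0.61 [418.5, 285.4, 453.3, 310.5] 584 434.2 301.4
scene drive 0.72 [255.5, 248.5, 360.4, 337.6] 5640 308.3 290.8
scene hub 0.82 [316.4, 284.3, 339.1, 302.2] 366 328.7 292.3
scene bar_centre 0.91 [231.2, 142.7, 287.3, 191.5] 1154 259.0 167.2
scene bar_centre 0.71 [155.8, 203.5, 207.1, 247.3] 1212 182.5 226.5
scene foot 0.65 [244.2, 181.4, 283.6, 212.1] 810 264.7 197.0
scene foot 0.34 [398.9, 243.8, 419.9, 269.8] 500 408.7 256.9
scene foot 0.27 [180.0, 232.4, 228.8, 277.8] 1337 205.3 256.2
side pack_centre 0.68 [179.1, 195.2, 203.9, 223.9] 565 188.5 210.2
side pack_centre 0.63 [229.8, 194.9, 258.9, 217.6] 571 243.9 204.9
side drive 0.92 [305.2, 206.2, 412.3, 307.1] 6728 357.3 254.7
side hub 0.61 [328.4, 215.6, 355.2, 240.3] 415 342.1 224.9
side hub 0.3 [427.9, 305.2, 485.3, 367.8] 2674 456.9 336.2
side bar_centre 0.74 [441.8, 360.8, 510.8, 430.0] 3185 476.8 394.2
side bar_centre 0.57 [272.5, 350.3, 392.7, 414.2] 3577 330.5 379.4
side foot 0.59 [300.5, 388.4, 365.5, 448.1] 2528 331.8 419.8
side bay_mouth 0.69 [302.0, 204.1, 413.6, 307.4] 6777 357.3 254.8
0.85
```

View pics/c1.png

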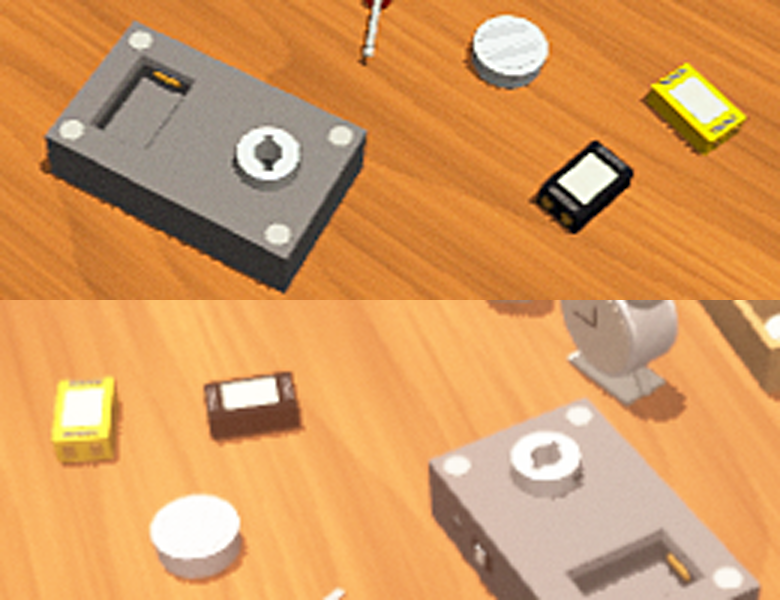

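View pics/c2.png

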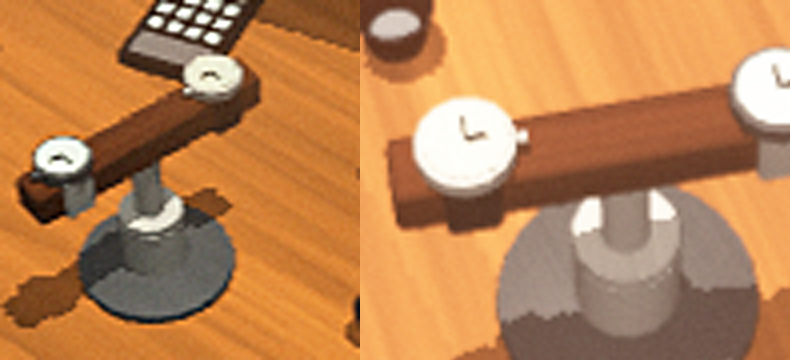

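```bash
python3 - <<'E'
from h import *
import pickle
im,M=pickle.load(open("m0.pkl","rb"))
cs=[Cam("scene"),Cam("side")]
ma=lambda k,i,j:[M["scene",k][i]["region"],M["side",k][j]["region"]]
cen=lambda m:np.array([np.where(m)[1].mean(),np.where(m)[0].mean()])
m=ma("pack_centre",1,1); X,e=tri(cs,[cen(a) for a in m]); print("pack tri",X,e)
for a0 in (0,.7,1.4,2.1):
    print(a0,fit([X[0],X[1],a0],lambda p:box(p,.068,.042,.024),cs,m,4))
m=ma("drive",0,0); X,e=tri(cs,[cen(a) for a in m]); print("drive tri",X,e)
for a0 in (0,.7,1.4,2.1):
    print(a0,fit([X[0],X[1],a0],lambda p:box(p,.130,.215,.055),cs,m,2))
m=ma("hub",0,0);print("hub",tri(cs,[cen(a) for a in m]))
m=ma("foot",0,0);print("foot",tri(cs,[cen(a) for a in m]))
m=ma("bar_centre",0,1);print("bar",tri(cs,[cen(a) for a in m]))
E
```

```text
pack tri [0.41465706 0.28180804 0.01202675] [0.5539132801888731, 0.5791115931702565]
0 (array([ 0.41436921,  0.28226201, -0.17922673]), np.float64(0.19105218887088005))
0.7 (array([ 0.41373035,  0.28198003, -0.14993384]), np.float64(0.18973364551393634))
1.4 (array([0.41401068, 0.28200416, 2.96086588]), np.float64(0.1905738801189395))
2.1 (array([0.41383856, 0.28177173, 2.99079047]), np.float64(0.1871276040035441))
drive tri [0.59048474 0.03580183 0.02303157] [0.35105236018569275, 0.4064524837213565]
0 (array([0.59039465, 0.03642158, 0.15945768]), np.float64(0.06261371474292476))
0.7 (array([0.58964745, 0.03661622, 0.16664794]), np.float64(0.05964988058664378))
1.4 (array([0.58966222, 0.03646026, 0.16666332]), np.float64(0.05967657647416136))
2.1 (array([0.58972371, 0.03726578, 3.31686339]), np.float64(0.059393487892929864))
hub (array([0.58027463, 0.09127149, 0.06150764]), [0.3353324010530571, 0.3712802229447026])
foot (array([ 0.41719949, -0.27449793, -0.00873823]), [0.21080737403781108, 0.35382456138443563])
bar (array([ 0.42073425, -0.27275277,  0.11231985]), [1.100584360461035, 1.8826212895581533])
```

The black block at scene (434,301), side (244,205) is the pack. The yellow one at scene (471,276), side (189,210) is the look-alike. The enlarged crops confirm the black one. The drive is at scene (308,290), and the bar on its foot is at scene (259,167). I'm moving over the pack now.

>>> apply_moves:
  increments:
    - {"offset":[1.1,3.27,0],"rotation":[0,0,0.112],"claw":1}
    - {"offset":[1.1,3.27,0],"rotation":[0,0,0.112],"claw":1}
    - {"offset":[1.1,3.27,0],"rotation":[0,0,0.112],"claw":1}
    - {"offset":[1.1,3.27,0],"rotation":[0,0,0.112],"claw":1}
    - {"offset":[1.1,3.27,0],"rotation":[0,0,0.112],"claw":1}
    - {"offset":[1.1,3.27,0],"rotation":[0,0,0.112],"claw":1}
    - {"offset":[1.1,3.27,0],"rotation":[0,0,0.112],"claw":1}
    - {"offset":[1.1,3.27,0],"rotation":[0,0,0.112],"claw":1}
    - {"offset":[1.1,3.27,0],"rotation":[0,0,0.112],"claw":1}
    - {"offset":[1.1,3.27,0],"rotation":[0,0,0.112],"claw":1}
    - {"offset":[1.1,3.27,0],"rotation":[0,0,0.112],"claw":1}
    - {"offset":[1.1,3.27,0],"rotation":[0,0,0.112],"claw":1}
  newtons: 40

```text
time_s: 1.85
tool_pos: [0.2805, -0.1096, 0.2316]
tool_rot: [3.139, 0.102, 0.002]
ft_force: [1.4, -0.6, 0.5]
grip_width: 0.998
```

>>> apply_moves:
  increments:
    - {"offset":[1.1,3.27,-0.35],"rotation":[0,0,0.112],"claw":1}
    - {"offset":[1.1,3.27,-0.35],"rotation":[0,0,0.112],"claw":1}
    - {"offset":[1.1,3.27,-0.35],"rotation":[0,0,0.112],"claw":1}
    - {"offset":[1.1,3.27,-0.35],"rotation":[0,0,0.112],"claw":1}
    - {"offset":[1.1,3.27,-0.35],"rotation":[0,0,0.112],"claw":1}
    - {"offset":[1.1,3.27,-0.35],"rotation":[0,0,0.112],"claw":1}
    - {"offset":[1.1,3.27,-0.35],"rotation":[0,0,0.112],"claw":1}
    - {"offset":[1.1,3.27,-0.35],"rotation":[0,0,0.112],"claw":1}
    - {"offset":[1.1,3.27,-0.35],"rotation":[0,0,0.112],"claw":1}
    - {"offset":[1.1,3.27,-0.35],"rotation":[0,0,0.112],"claw":1}
    - {"offset":[1.1,3.27,-0.35],"rotation":[0,0,0.112],"claw":1}
    - {"offset":[1.1,3.27,-0.35],"rotation":[0,0,0.112],"claw":1}

```text
time_s: 2.85
tool_pos: [0.4127, 0.2832, 0.1891]
tool_rot: [2.392, 2.036, 0.0]
ft_force: [0.8, 0.4, 0.7]
grip_width: 1.0
```

>>> apply_moves:
  increments:
    - {"offset":[0,0,0],"rotation":[0,0,0],"claw":1}
    - {"offset":[0,0,0],"rotation":[0,0,0],"claw":1}

```text
time_s: 3.02
tool_pos: [0.4125, 0.2826, 0.1883]
tool_rot: [-2.397, -2.031, 0.003]
ft_force: [0.4, 0.2, -0.4]
grip_width: 0.997
```

```bash
python3 - <<'E'
from h import *
import pickle
s=read_state(); im=camera("wrist"); cv2.imwrite("pics/w1.png",im)
r=masks_of("pack_centre","wrist")
pickle.dump((s,im,r),open("m1.pkl","wb"))
c=Cam("wrist",s); print(s["tool_pos"],s["tool_rot"],s["time_s"],s["joints"],s["ft_force"])
R=Ro.from_rotvec(s["tool_rot"]).as_matrix(); print("yaw",np.arctan2(R[1,0],R[0,0]),R[:,2])
for d in r:
    ys,xs=np.where(d["region"]); print(d["conf"],d["rect"],len(xs),c.plane([xs.mean(),ys.mean()],.012))
    print(min((fit([*c.plane([xs.mean(),ys.mean()],.012)[:2],a],lambda p:box(p,.068,.042,.024),[c],[d["region"]],2) for a in(-.15,.5)),key=lambda q:q[1]))
E
```

```text
[0.41245727 0.28256    0.18834833] [-2.39667199 -2.03101022  0.00278818] 3.0167 [ 6.00686908e-01  8.33433136e-02 -1.81002342e-01  1.30822551e+00
 -9.30287905e-05  7.65483750e-01] [ 0.37302505  0.16875016 -0.43125009]
yaw 1.4060003557366128 [-0.00141157 -0.0010799  -0.99999842]
0.71 [295.6, 172.7, 347.1, 255.6] 3910 [0.41596349 0.28433722 0.012     ]
(array([ 0.41566193,  0.28432177, -0.15709373]), np.float64(0.038132199839832404))
0.57 [287.7, 40.0, 372.9, 102.2] 4229 [0.29454922 0.31505886 0.012     ]
(array([0.29454718, 0.31484972, 1.30067657]), np.float64(0.03366347970458583))
```

View pics/w1.png

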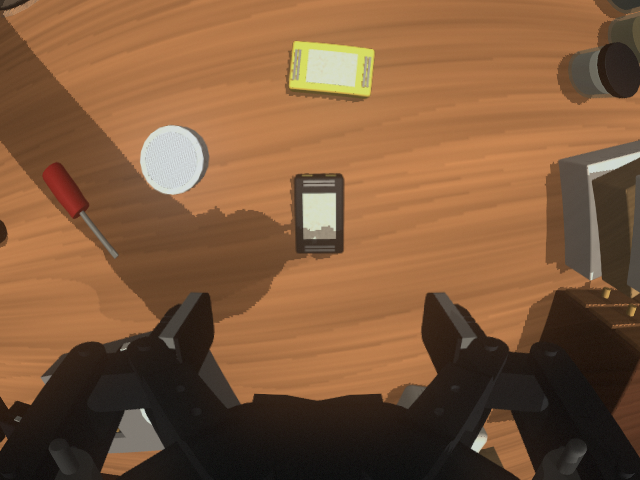

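The wrist picture shows the black pack at (320,214), the yellow look-alike at (331,70) and nothing else near the jaws. I'll descend on the black pack and grip it.

>>> apply_moves:
  increments:
    - {"offset":[0.15,0.06,-2.6],"rotation":[0,0,0.008],"claw":1}
    - {"offset":[0.15,0.07,-2.8],"claw":1,"rotation":[0,0,0]}
    - {"offset":[0,0,-2.8],"rotation":[0,0,0],"claw":1}
    - {"offset":[0,0,-2.8],"rotation":[0,0,0],"claw":1}
    - {"offset":[0,0,-2.8],"rotation":[0,0,0],"claw":1}
    - {"offset":[0,0,-2.4],"rotation":[0,0,0],"claw":0.85}
    - {"offset":[0,0,-1.2],"rotation":[0,0,0],"claw":0.7}
    - {"offset":[0,0,-0.6],"rotation":[0,0,0],"claw":0.6}
    - {"offset":[0,0,0],"rotation":[0,0,0],"claw":0.3}
    - {"offset":[0,0,0],"rotation":[0,0,0],"claw":0.3}
    - {"offset":[0,0,0],"rotation":[0,0,0],"claw":0.3}
    - {"offset":[0,0,0],"rotation":[0,0,0],"claw":0.3}
  newtons: 40

```text
time_s: 4.12
tool_pos: [0.4163, 0.2829, 0.0106]
tool_rot: [2.391, 2.038, 0.003]
ft_force: [-0.1, 0.6, -0.8]
grip_width: 0.474
```

```bash
python3 - <<'E'
from h import *
s=read_state(); im=camera("wrist"); cv2.imwrite("pics/w2.png",im)
print(s["tool_pos"],s["time_s"],s["ft_force"],s["grip_width"])
E
```

```text
[0.41629291 0.28287836 0.01057883] 4.1167 [-0.05697738  0.62455086 -0.77986869] 0.474482762088146
```

View pics/w2.png

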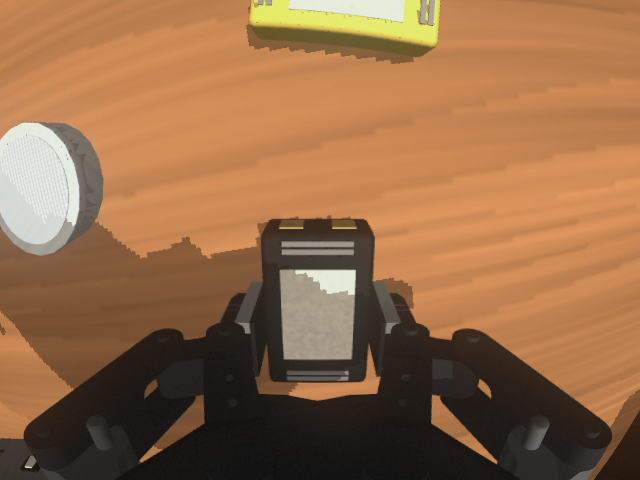

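>>> apply_moves:
  increments:
    - {"offset":[0,0,1.5],"rotation":[0,0,0],"claw":0.3}
    - {"offset":[0,0,3],"rotation":[0,0,0],"claw":0.3}
    - {"offset":[0,0,3.5],"rotation":[0,0,0],"claw":0.3}
    - {"offset":[0,0,3.5],"rotation":[0,0,0],"claw":0.3}
    - {"offset":[1.3,-1.6,3.5],"rotation":[0,0,0],"claw":0.3}
    - {"offset":[2,-2,3],"rotation":[0,0,0.033],"claw":0.3}
    - {"offset":[2,-2,3],"rotation":[0,0,0.033],"claw":0.3}
    - {"offset":[2.3,-2.5,0],"rotation":[0,0,0.033],"claw":0.3}
    - {"offset":[2.3,-2.5,0],"rotation":[0,0,0.033],"claw":0.3}
    - {"offset":[2.3,-2.5,0],"rotation":[0,0,0.033],"claw":0.3}
    - {"offset":[2.3,-2.5,0],"rotation":[0,0,0.033],"claw":0.3}
    - {"offset":[2.3,-2.5,0],"rotation":[0,0,0.033],"claw":0.3}
  newtons: 40

```text
time_s: 5.17
tool_pos: [0.5845, 0.1002, 0.2201]
tool_rot: [2.137, 2.301, 0.002]
ft_force: [0.9, 1.0, -1.2]
grip_width: 0.48
```

>>> apply_moves:
  increments:
    - {"offset":[2.3,-2.5,0],"rotation":[0,0,0.033],"claw":0.3}
    - {"offset":[2.3,-2.5,0],"rotation":[0,0,0.033],"claw":0.3}
    - {"offset":[2.3,-2.5,0],"rotation":[0,0,0.033],"claw":0.3}
    - {"offset":[0,0,0],"rotation":[0,0,0],"claw":0.3}
    - {"offset":[0,0,0],"rotation":[0,0,0],"claw":0.3}
    - {"offset":[0,0,0],"rotation":[0,0,0],"claw":0.3}

```text
time_s: 5.67
tool_pos: [0.6523, 0.0266, 0.2193]
tool_rot: [-2.024, -2.402, 0.0]
ft_force: [0.4, 0.5, -0.8]
grip_width: 0.478
```

```bash
python3 - <<'E'
from h import *
import pickle
s=read_state(); im=camera("wrist"); cv2.imwrite("pics/w3.png",im)
R={k:masks_of(k,"wrist") for k in("drive","hub","pack_centre")}
pickle.dump((s,im,R),open("m3.pkl","wb"))
c=Cam("wrist",s); print(s["tool_pos"],s["tool_rot"],s["time_s"],s["ft_force"],s["grip_width"])
for k in R:
  for d in R[k]:
    ys,xs=np.where(d["region"]); print(k,d["conf"],d["rect"],len(xs),c.plane([xs.mean(),ys.mean()],.071))
E
```

```text
[0.65225975 0.02663752 0.21930145] [-2.02387387e+00 -2.40210000e+00  1.01058281e-04] 5.6667 [ 0.37772702  0.47853568 -0.77081131] 0.4778556068781969
drive 0.63 [216.8, 65.6, 467.3, 221.5] 38237 [0.59074936 0.03538688 0.071     ]
hub 0.67 [381.5, 116.0, 441.0, 174.7] 2811 [0.58154985 0.09113675 0.071     ]
pack_centre 0.88 [260.9, 219.8, 374.9, 386.3] 17281 [0.7236783  0.03970987 0.071     ]
```

View pics/w3.png

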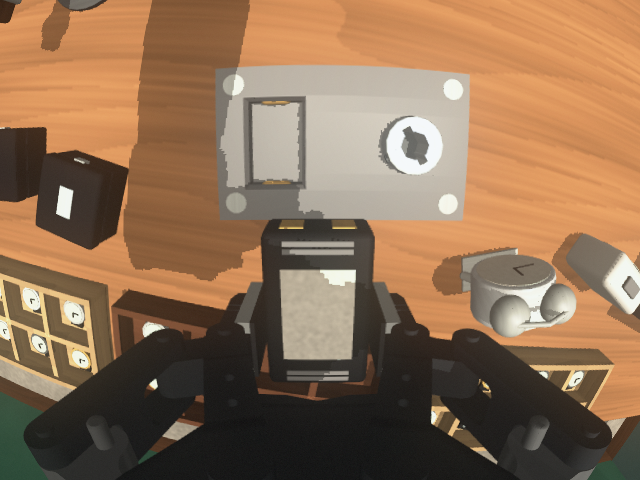

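```bash
python3 - <<'E'
from h import *
import pickle
s,im,R=pickle.load(open("m3.pkl","rb")); c=Cam("wrist",s)
cr=im[55:230,210:475]; cv2.imwrite("pics/w3c.png",cv2.resize(cr,None,fx=3,fy=3,interpolation=cv2.INTER_CUBIC))
# drive fit: full hull of box, mask region (occluded bottom by pack)
print(fit([.59,.036,.167],lambda p:np.vstack([box(p,.13,.215,.055)]),[c],[R["drive"][0]["region"]],2))
# pack in tool frame: pose fit x,y,yaw with top z free
m=R["pack_centre"][0]["region"]
T=Ro.from_rotvec(s["tool_rot"]).as_matrix()
def loc(p,zt,t):  # tool-frame box, z along fingers; bottom at zt+.024
    b=box([p[0],p[1],p[2]],.042,.068,.024); b[:,2]+=zt
    return b@T.T+s["tool_pos"]
best=[]
for zt in(-.018,-.014,-.010,-.006,-.002):
    r=fit([0,0.0,0],lambda p:loc(p,zt,0),[c],[m],1,step=(.003,.003,.03)); print(zt,r)
E
```

```text
(array([0.58915613, 0.03902039, 0.16641464]), np.float64(0.02687439270132974))
-0.018 (array([ 0.00125   ,  0.00091667, -0.02083333]), np.float64(0.0758557882894948))
-0.014 (array([ 0.00086788,  0.00175367, -0.0071343 ]), np.float64(0.028732077593477623))
-0.01 (array([0.00078127, 0.0031397 , 0.00646642]), np.float64(0.02010282479348391))
-0.006 (array([ 0.00074671,  0.00444548, -0.011264  ]), np.float64(0.060756856845272544))
-0.002 (array([ 0.00019066,  0.00581487, -0.00225056]), np.float64(0.10711185695272263))
```

View pics/w3c.png

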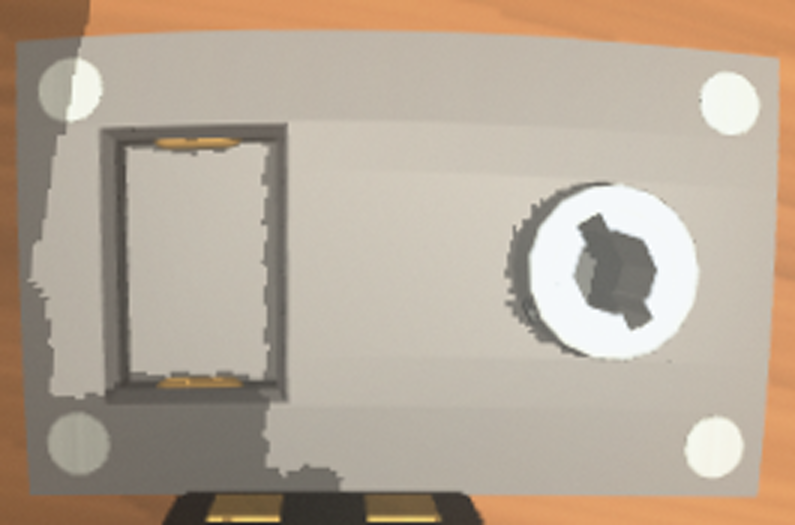

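```bash
python3 - <<'E'
from h import *
import pickle
s,im,R=pickle.load(open("m3.pkl","rb")); c=Cam("wrist",s)
f=lambda u,z:c.plane([u[0]/3+210-1/3,u[1]/3+55-1/3],z)
P=np.array([f(u,.055) for u in((100,128),(288,124),(287,400),(105,402))]);print(P)
print("bay",P.mean(0),[np.linalg.norm(P[i]-P[i-1]) for i in range(4)])
d=(P[2]+P[3]-P[0]-P[1]);print("x yaw",np.arctan2(d[1],d[0])); d=P[1]+P[2]-P[0]-P[3];print("y yaw-90",np.arctan2(d[1],d[0])-np.pi/2)
# screws
S=np.array([f(u,.055) for u in((71,90),(730,103),(714,447),(79,443))]);print("screwcentre",S.mean(0));
d=S[1]+S[2]-S[0]-S[3];print("yaw",np.arctan2(d[1],d[0])-np.pi/2)
g=cv2.cvtColor(im,cv2.COLOR_BGR2GRAY)[105:185,370:450]
m=(g>235).astype(np.uint8); ct=max(cv2.findContours(m,0,1)[0],key=cv2.contourArea)
e=cv2.fitEllipse(cv2.convexHull(ct)); print(e); H=c.plane([e[0][0]+370,e[0][1]+105],.071); print("hub",H)
a=f((592,222),.071);b=f((638,322),.071);print("key yaw",np.arctan2(*(b-a)[[1,0]]),np.linalg.norm(a-b),(a+b)/2)
b=P.mean(0);print("hub-bay",H-b,np.linalg.norm((H-b)[:2]))
T=Ro.from_rotvec(s["tool_rot"]).as_matrix();print("tool x yaw",np.arctan2(T[1,0],T[0,0]))
E
```

```text
[[ 0.56654891 -0.0489908   0.055     ]
 [ 0.55822207  0.00182358  0.055     ]
 [ 0.63359342  0.01414061  0.055     ]
 [ 0.64232188 -0.03642358  0.055     ]]
bay [ 0.60017157 -0.01736255  0.055     ] [np.float64(0.07680806896326045), np.float64(0.051492115481678695), np.float64(0.07637113559097114), np.float64(0.051312025846792196)]
x yaw 0.1631751500263789
y yaw-90 0.16667302096168402
screwcentre [0.59076374 0.03987839 0.055     ]
yaw 0.16739417431310688
((44.231929779052734, 40.20676803588867), (55.0927848815918, 56.92036056518555), 173.3757781982422)
hub [0.58156157 0.09326444 0.071     ]
key yaw 0.6475135632356304 0.029488079234077893 [0.58162451 0.09376977 0.071     ]
hub-bay [-0.01861     0.11062699  0.016     ] 0.1121813846007844
tool x yaw 1.7412940737317877
```

The bay is at about (0.600,-0.019) after correcting the wrist camera bias against the known pack grip. Moving above it.

>>> apply_moves:
  increments:
    - {"offset":[-1.3,-1.1,-0.5],"rotation":[0,0,0],"claw":0.3}
    - {"offset":[-2,-1.7,-2],"rotation":[0,0,0],"claw":0.3}
    - {"offset":[-2,-1.73,-3],"rotation":[0,0,0],"claw":0.3}
    - {"offset":[0,0,-3],"rotation":[0,0,0],"claw":0.3}
    - {"offset":[0,0,-3],"rotation":[0,0,0],"claw":0.3}
    - {"offset":[0,0,-1.5],"rotation":[0,0,0],"claw":0.3}
    - {"offset":[0,0,0],"rotation":[0,0,0],"claw":0.3}
    - {"offset":[0,0,0],"rotation":[0,0,0],"claw":0.3}

```text
time_s: 6.53
tool_pos: [0.5987, -0.0181, 0.0893]
tool_rot: [-2.022, -2.403, 0.001]
ft_force: [-0.0, 0.1, -0.2]
grip_width: 0.477
```

```bash
python3 - <<'E'
from h import *
s=read_state(); print(s["tool_pos"],s["tool_rot"],s["time_s"],s["ft_force"],s["grip_width"])
a=camera("wrist")
b=camera("side"); d=camera("scene")
z=lambda i,x,y,w,h:cv2.resize(i[y:y+h,x:x+w],(400,300),interpolation=cv2.INTER_CUBIC)
cv2.imwrite("pics/v4.png",np.vstack([np.hstack([z(b,290,180,150,112),z(d,230,200,150,112)]),np.hstack([z(a,0,0,640,480),z(a,200,120,240,180)])]))
E
```

```text
[ 0.59873196 -0.01807635  0.08933051] [-2.02166026e+00 -2.40346552e+00  1.03777877e-03] 6.5333 [-0.03232454  0.0860186  -0.15682304] 0.4769348358759163
```

View pics/v4.png

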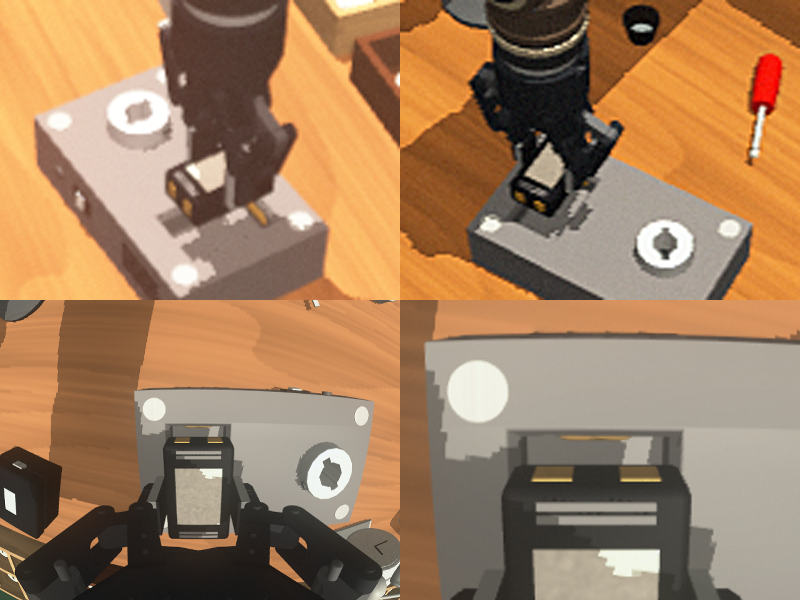

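```bash
python3 - <<'E'
from h import *
s=read_state(); c=Cam("wrist",s); T=Ro.from_rotvec(s["tool_rot"]).as_matrix()
f=lambda x,y,z:(c.plane([200+(x-400)*.6,120+(y-300)*.6],z)-s["tool_pos"])@T
for u in((508,430),(684,430)): print("bay",f(*u,.055))
for u in((516,466),(678,466)): print("packtop",f(*u,.1027))
for u in((503,495),(690,495)): print("packtopwide",f(*u,.1027))
E
```

```text
bay [-0.02490522 -0.03607581  0.03629968]
bay [ 0.0269344  -0.03602692  0.03626723]
packtop [-0.01647453 -0.0369582  -0.01140866]
packtop [ 0.01894225 -0.03692807 -0.01143083]
packtopwide [-0.01963585 -0.03033645 -0.01138577]
packtopwide [ 0.02187206 -0.03030083 -0.01141177]
```

>>> apply_moves:
  increments:
    - {"offset":[-0.05,0,-1.0],"rotation":[0,0,0],"claw":0.3}
    - {"offset":[0,0,-1.0],"rotation":[0,0,0],"claw":0.3}
    - {"offset":[0,0,-0.5],"rotation":[0,0,0],"claw":0.3}
    - {"offset":[0,0,-0.3],"rotation":[0,0,0],"claw":0.3}
    - {"offset":[0,0,-0.3],"rotation":[0,0,0],"claw":0.3}
    - {"offset":[0,0,0],"rotation":[0,0,0],"claw":0.3}
    - {"offset":[0,0,0],"rotation":[0,0,0],"claw":0.3}

```text
time_s: 7.27
tool_pos: [0.5989, -0.0188, 0.0581]
tool_rot: [-2.023, -2.403, 0.0]
ft_force: [-0.2, -0.6, -1.0]
grip_width: 0.479
```

```bash
python3 - <<'E'
from h import *
s=read_state(); print(s["tool_pos"],s["tool_rot"],s["time_s"],s["ft_force"],s["wrist_torque"],s["grip_width"])
a=camera("wrist")
b=camera("side")
z=lambda i,x,y,w,h:cv2.resize(i[y:y+h,x:x+w],(400,300),interpolation=cv2.INTER_CUBIC)
cv2.imwrite("pics/v5.png",np.hstack([z(b,290,180,150,112),z(a,200,150,240,180)]))
E
```

```text
[ 0.59894546 -0.01877625  0.05813255] [-2.02333292e+00 -2.40288567e+00  3.15516670e-04] 7.2667 [-0.23581752 -0.57611176 -0.97683403] [ 0.00912473 -0.00141461  0.02921674] 0.47878715534052546
```

View pics/v5.png

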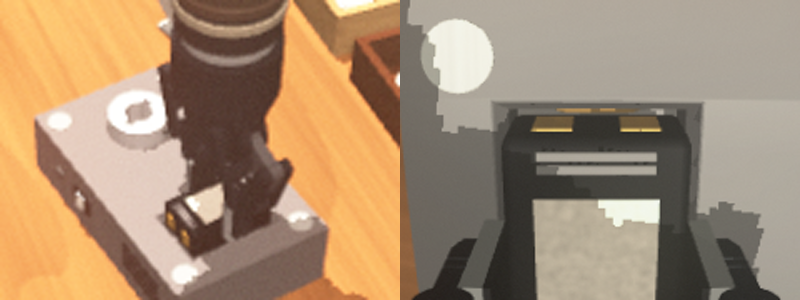

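>>> apply_moves:
  increments:
    - {"offset":[0,0,-0.2],"rotation":[0,0,0],"claw":0.3}
    - {"offset":[0,0,0],"rotation":[0,0,0],"claw":0.3}
    - {"offset":[0,0,0],"rotation":[0,0,0],"claw":0.65}
    - {"offset":[0,0,0],"rotation":[0,0,0],"claw":0.65}
    - {"offset":[0,0,0.5],"rotation":[0,0,0],"claw":0.65}
    - {"offset":[0.1,0,2],"rotation":[0,0,0],"claw":0.65}
    - {"offset":[0.1,0,2],"rotation":[0,0,0],"claw":0}
    - {"offset":[0,0,0],"rotation":[0,0,0],"claw":0}
    - {"offset":[0,0,0],"rotation":[0,0,0],"claw":0}
    - {"offset":[0,0,0],"rotation":[0,0,0],"claw":0}

```text
time_s: 8.2
tool_pos: [0.6009, -0.0187, 0.1011]
tool_rot: [2.023, 2.403, 0.0]
ft_force: [-1.2, -0.5, -0.2]
grip_width: 0.082
```

```bash
python3 - <<'E'
from h import *
s=read_state(); print(s["tool_pos"],s["tool_rot"],s["time_s"],s["ft_force"],s["wrist_torque"],s["grip_width"])
a=camera("wrist")
b=camera("side")
z=lambda i,x,y,w,h:cv2.resize(i[y:y+h,x:x+w],(400,300),interpolation=cv2.INTER_CUBIC)
cv2.imwrite("pics/v6.png",np.hstack([z(b,290,180,150,112),z(a,200,150,240,180)]))
E
```

```text
[ 0.6009189  -0.0187459   0.10112685] [2.02332075e+00 2.40320081e+00 6.29106890e-05] 8.2 [-1.19336697 -0.48808487 -0.22438715] [-0.02822216  0.01753792  0.01246905] 0.08209592479156934
```

View pics/v6.png

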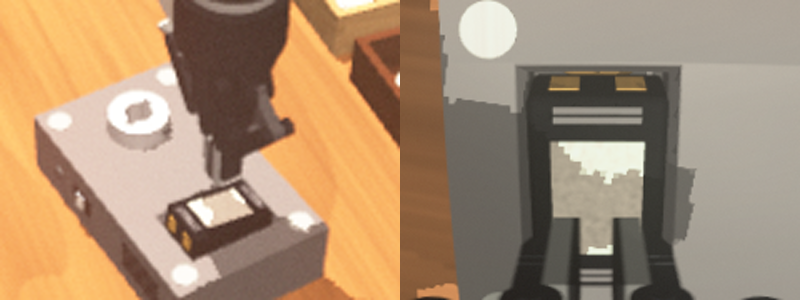

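>>> apply_moves:
  increments:
    - {"offset":[0,0,-1.2],"rotation":[0,0,0],"claw":0}
    - {"offset":[0,0,-1.2],"rotation":[0,0,0],"claw":0}
    - {"offset":[0,0,-0.4],"rotation":[0,0,0],"claw":0}
    - {"offset":[0,0,-0.4],"rotation":[0,0,0],"claw":0}
    - {"offset":[0,0,0],"rotation":[0,0,0],"claw":0}

```text
time_s: 8.72
tool_pos: [0.6001, -0.0187, 0.0678]
tool_rot: [-2.022, -2.402, 0.002]
ft_force: [-0.2, 1.1, -0.4]
grip_width: -0.005
```

>>> apply_moves:
  increments:
    - {"offset":[0,0,-0.3],"rotation":[0,0,0],"claw":0}
    - {"offset":[0,0,-0.3],"rotation":[0,0,0],"claw":0}
    - {"offset":[0,0,0],"rotation":[0,0,0],"claw":0}

```text
time_s: 8.97
tool_pos: [0.6018, -0.0187, 0.0636]
tool_rot: [2.023, 2.402, 0.002]
ft_force: [0.5, 1.0, 0.8]
grip_width: -0.002
```

>>> apply_moves:
  increments:
    - {"offset":[0,0,-0.3],"rotation":[0,0,0],"claw":0}
    - {"offset":[0,0,-0.2],"rotation":[0,0,0],"claw":0}
    - {"offset":[0,0,0],"rotation":[0,0,0],"claw":0}

```text
time_s: 9.22
tool_pos: [0.6007, -0.0188, 0.0581]
tool_rot: [-2.023, -2.403, 0.001]
ft_force: [0.1, 0.3, 1.3]
grip_width: -0.001
```

```bash
python3 - <<'E'
from h import *
s=read_state(); print(s["tool_pos"],s["time_s"],s["ft_force"],s["wrist_torque"],s["grip_width"])
a=camera("wrist")
b=camera("side")
z=lambda i,x,y,w,h:cv2.resize(i[y:y+h,x:x+w],(400,300),interpolation=cv2.INTER_CUBIC)
cv2.imwrite("pics/v7.png",np.hstack([z(b,290,180,150,112),z(a,200,150,240,180)]))
E
```

```text
[ 0.60067209 -0.01882891  0.05812777] 9.2167 [0.13149854 0.27364562 1.3115089 ] [-0.10616629  0.05349246  0.03030842] -0.0014742311406225474
```

View pics/v7.png

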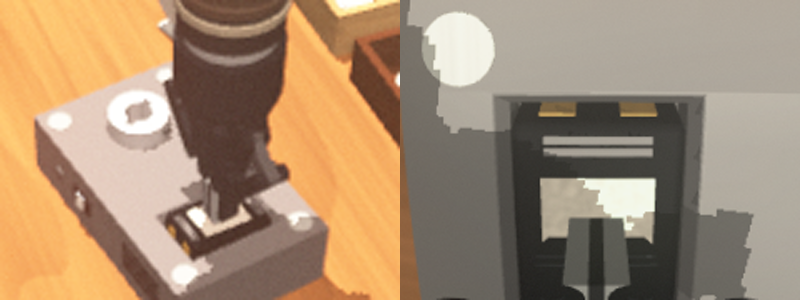

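>>> apply_moves:
  increments:
    - {"offset":[0,0,-0.2],"rotation":[0,0,0],"claw":0}
    - {"offset":[0,0,-0.2],"rotation":[0,0,0],"claw":0}
    - {"offset":[0,0,0],"rotation":[0,0,0],"claw":0}

```text
time_s: 9.57
tool_pos: [0.601, -0.0188, 0.0551]
tool_rot: [2.023, 2.403, 0.0]
ft_force: [-4.0, -0.2, 7.4]
grip_width: -0.001
```

```bash
python3 - <<'E'
from h import *
s=read_state(); print(s["tool_pos"],s["time_s"],s["ft_force"],s["wrist_torque"],s["grip_width"])
a=camera("wrist")
b=camera("side")
z=lambda i,x,y,w,h:cv2.resize(i[y:y+h,x:x+w],(400,300),interpolation=cv2.INTER_CUBIC)
cv2.imwrite("pics/v8.png",np.hstack([z(b,330,230,80,60),z(a,200,150,240,180)]))
E
```

```text
[ 0.60095427 -0.01877662  0.05506563] 9.5667 [-4.00607929 -0.16358739  7.44313315] [-0.04820438  0.71700974  0.03514229] -0.0010067937276004703
```

View pics/v8.png

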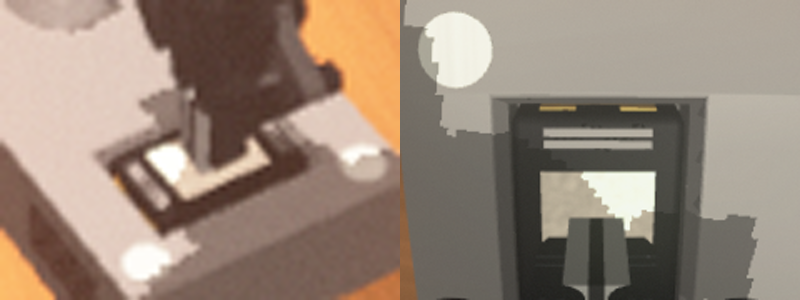

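>>> apply_moves:
  increments:
    - {"offset":[0,0,-0.2],"rotation":[0,0,0],"claw":0}
    - {"offset":[0,0,-0.1],"rotation":[0,0,0],"claw":0}
    - {"offset":[0,0,0],"rotation":[0,0,0],"claw":0}

```text
time_s: 9.92
tool_pos: [0.601, -0.0188, 0.055]
tool_rot: [2.022, 2.402, 0.002]
ft_force: [-10.2, -0.3, 26.7]
grip_width: -0.001
```

```bash
python3 - <<'E'
from h import *
s=read_state(); print(s["tool_pos"],s["time_s"],s["ft_force"],s["wrist_torque"],s["grip_width"])
a=camera("wrist")
b=camera("side")
z=lambda i,x,y,w,h:cv2.resize(i[y:y+h,x:x+w],(400,300),interpolation=cv2.INTER_CUBIC)
cv2.imwrite("pics/v9.png",np.hstack([z(b,330,230,80,60),z(a,200,150,240,180)]))
E
```

```text
[ 0.60104128 -0.01880502  0.05499635] 9.9167 [-10.2074141   -0.25073575  26.69298507] [-0.00815555  2.2982937  -0.00629325] -0.0007881758258633495
```

View pics/v9.png

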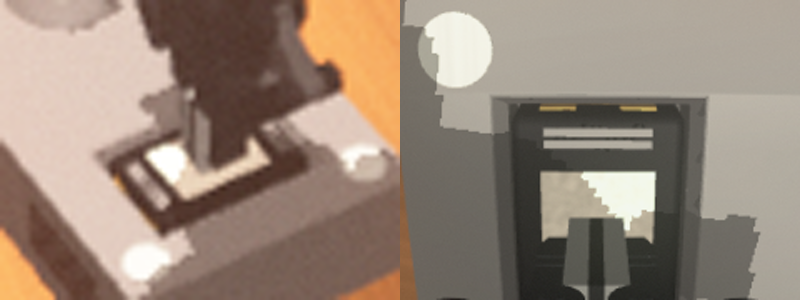

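Pushing harder gave 27 N at z=0.055 with no further travel, so the pack is bottomed. I'll lift and check that it is level.

>>> apply_moves:
  increments:
    - {"offset":[0,0,0.5],"rotation":[0,0,0],"claw":0}
    - {"offset":[0.5,0,3],"rotation":[0,0,0],"claw":0}
    - {"offset":[2,1,4],"rotation":[0,0,0],"claw":0}
    - {"offset":[2,2,4],"rotation":[0,0,0],"claw":0}
    - {"offset":[1,2,3],"rotation":[0,0,0],"claw":0}
    - {"offset":[0,0,0],"rotation":[0,0,0],"claw":0}
    - {"offset":[0,0,0],"rotation":[0,0,0],"claw":0}

```text
time_s: 10.6
tool_pos: [0.6528, 0.0284, 0.1881]
tool_rot: [2.02, 2.403, 0.004]
ft_force: [-0.1, -0.1, -1.2]
grip_width: 0.001
```

```bash
python3 - <<'E'
from h import *
import pickle
s=read_state(); print(s["tool_pos"],s["tool_rot"],s["time_s"],s["ft_force"],s["wrist_torque"],s["grip_width"])
a=camera("wrist")
b=camera("side"); r=masks_of("hub","wrist")
pickle.dump((s,a,r),open("m10.pkl","wb"))
z=lambda i,x,y,w,h:cv2.resize(i[y:y+h,x:x+w],(400,300),interpolation=cv2.INTER_CUBIC)
cv2.imwrite("pics/v10.png",np.vstack([np.hstack([z(b,320,220,100,75),z(b,290,180,150,112)]),np.hstack([z(a,0,0,640,480),z(a,200,60,240,180)])]))
E
```

```text
[0.65275875 0.02840636 0.18810856] [2.01965369 2.40293341 0.00378667] 10.6 [-0.09400189 -0.14257495 -1.20510256] [ 0.02666841  0.00891703 -0.00306555] 0.0008980626951163769
```

View pics/v10.png

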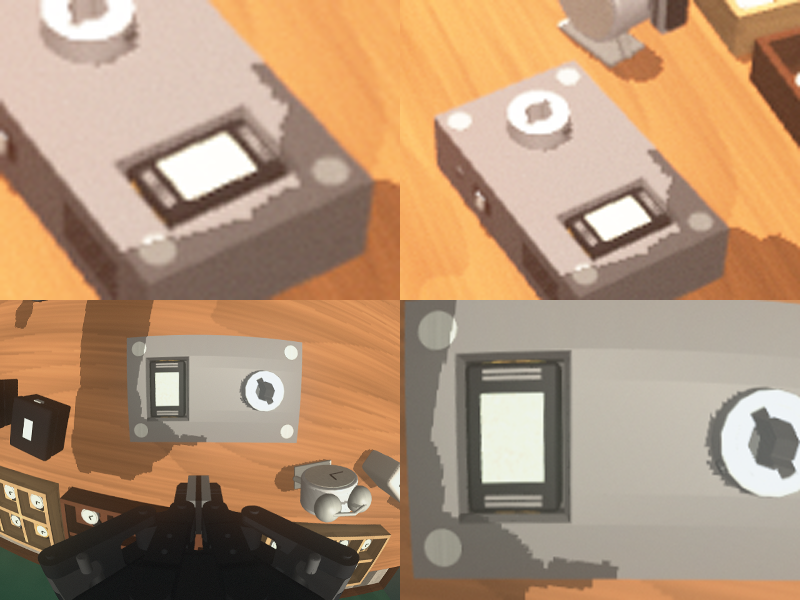

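The pack is flush and level, with shadow and light continuous across it. Next I measure the hub's keyway angle from this view.

```bash
cat > hubfit.py <<'E'
from h import *
import pickle
for f,key in(("m3.pkl",1),("m10.pkl",0)):
    s,im,R=pickle.load(open(f,"rb")); c=Cam("wrist",s); r=(R["hub"] if key else R)[0]
    x0,y0,x1,y1=[int(v) for v in r["rect"]]
    g=cv2.cvtColor(im,cv2.COLOR_BGR2GRAY)
    w=(g>205).astype(np.uint8); w[:y0-4]=0;w[y1+4:]=0;w[:,:x0-4]=0;w[:,x1+4:]=0
    n,l,st,_=cv2.connectedComponentsWithStats(w); w=(l==1+np.argmax(st[1:,4])).astype(np.uint8)
    ct=max(cv2.findContours(w,0,1)[0],key=cv2.contourArea); hull=cv2.convexHull(ct)
    disc=np.zeros_like(w); cv2.fillPoly(disc,[hull],1)
    e=cv2.fitEllipse(hull); H=c.plane(e[0],.071)
    hole=((disc==1)&(w==0)).astype(np.uint8)
    hole=cv2.morphologyEx(hole,cv2.MORPH_OPEN,np.ones((2,2),np.uint8))
    n,l,st,_=cv2.connectedComponentsWithStats(hole); hole=(l==1+np.argmax(st[1:,4])).astype(np.uint8)
    b4=cv2.resize(hole,None,fx=4,fy=4,interpolation=cv2.INTER_NEAREST)
    th=np.linspace(-np.pi,np.pi,73); 
    al=np.arcsin(3.75/11)
    def shape(p):
        x,y,a=p; t=np.linspace(al,np.pi-al,30); arc=np.c_[11*np.cos(t),11*np.sin(t)]
        P=np.vstack([[[16,3.75]],arc,[[-16,3.75],[-16,-3.75]],-arc,[[16,-3.75]]])/1000
        C,S=np.cos(a),np.sin(a); P=P@np.array([[C,S],[-S,C]])+[x,y]
        return np.c_[P,np.full(len(P),.071)]
    def cost(p):
        m=np.zeros_like(b4); cv2.fillPoly(m,[np.round((c.proj(shape(p))*4+1.5)*8).astype(np.int32)],1,cv2.LINE_8,3)
        return 1-(m&b4).sum()/(m|b4).sum()
    best=min((minimize(cost,[H[0],H[1],a],method="Nelder-Mead",options=dict(initial_simplex=np.array([H[0],H[1],a])+np.vstack([[0,0,0],np.diag([.002,.002,.15])]))) for a in(.4,.65,.9)),key=lambda q:q.fun)
    print(f,"rim",H,"hole",best.x,best.fun,st[1:,4].max())
E
python3 hubfit.py
```

```text
m3.pkl rim [0.5815787  0.09335013 0.071     ] hole [0.58213984 0.09483014 0.67502926] 0.04797015961138096 706
m10.pkl rim [0.58137263 0.09312505 0.071     ] hole [0.58190175 0.09449914 0.67519473] 0.050785049326108056 888
```

```bash
python3 - <<'E'
from h import *
cs=[Cam("scene"),Cam("side")]
A,e1=tri(cs,[[240,170.5],[291,376]]);B,e2=tri(cs,[[278,149],[370,363]])
print(A,e1,B,e2,(A+B)/2,np.linalg.norm(A-B),np.arctan2(*(B-A)[[1,0]]))
E
```

```text
[ 0.41137228 -0.28015496  0.11808856] [21.975965031616393, 37.99490181552419] [ 0.43079185 -0.2636442   0.17028588] [20.789569110953614, 35.73293337794222] [ 0.42108206 -0.27189958  0.14418722] 0.05808860231484785 0.7046175646801466
```

```bash
python3 - <<'E'
from h import *
cs=[Cam("scene"),Cam("side")]
A,e1=tri(cs,[[240,170.5],[370,363]]);B,e2=tri(cs,[[278,149],[291,376]])
print(A,e1,B,e2,(A+B)/2,np.linalg.norm(A-B),np.arctan2(*(B-A)[[1,0]]))
E
```

```text
[ 0.48008545 -0.28165422  0.13890233] [0.4345371347900855, 0.7278442733577754] [ 0.36039545 -0.26086116  0.14003246] [0.28251326973508645, 0.4982713085381788] [ 0.42024045 -0.27125769  0.13946739] 0.12148796994011664 2.9695850575708373
```

>>> apply_moves:
  increments:
    - {"offset":[-1.9,-2.5,1.5],"rotation":[0,0,-0.0285],"claw":1}
    - {"offset":[-1.9,-2.5,1.5],"rotation":[0,0,-0.0285],"claw":1}
    - {"offset":[-1.9,-2.5,1.5],"rotation":[0,0,-0.0285],"claw":1}
    - {"offset":[-1.9,-2.5,1.5],"rotation":[0,0,-0.0285],"claw":1}
    - {"offset":[-1.9,-2.5,0],"rotation":[0,0,-0.0285],"claw":1}
    - {"offset":[-1.9,-2.5,0],"rotation":[0,0,-0.0285],"claw":1}
    - {"offset":[-1.9,-2.5,0],"rotation":[0,0,-0.0285],"claw":1}
    - {"offset":[-2,-2.5,0],"rotation":[0,0,-0.0285],"claw":1}
    - {"offset":[-2,-2.5,0],"rotation":[0,0,-0.0285],"claw":1}
    - {"offset":[-2,-2.5,0],"rotation":[0,0,-0.0285],"claw":1}
    - {"offset":[-2,-2.5,0],"rotation":[0,0,-0.0285],"claw":1}
    - {"offset":[-2,-2.4,0],"rotation":[0,0,-0.0285],"claw":1}

```text
time_s: 11.75
tool_pos: [0.4157, -0.2726, 0.245]
tool_rot: [-2.403, -2.019, 0.001]
ft_force: [1.0, -0.6, 0.2]
grip_width: 1.0
```

>>> apply_moves:
  increments:
    - {"offset":[0,0,0],"rotation":[0,0,0],"claw":1}
    - {"offset":[0,0,0],"rotation":[0,0,0],"claw":1}
    - {"offset":[0,0,0],"rotation":[0,0,0],"claw":1}

```text
time_s: 12.0
tool_pos: [0.4174, -0.2716, 0.2456]
tool_rot: [-2.403, -2.021, 0.0]
ft_force: [0.7, 0.3, -0.3]
grip_width: 1.001
```

```bash
python3 - <<'E'
from h import *
import pickle
s=read_state(); print(s["tool_pos"],s["tool_rot"],s["time_s"],s["ft_force"],s["grip_width"],s["joints"])
a=camera("wrist"); r=masks_of("bar_centre","wrist"); print([(d["conf"],d["rect"]) for d in r])
pickle.dump((s,a,r),open("m11.pkl","wb"))
T=Ro.from_rotvec(s["tool_rot"]).as_matrix();print("tool x yaw",np.arctan2(T[1,0],T[0,0]))
cv2.imwrite("pics/w11.png",a)
E
```

```text
[ 0.41741839 -0.27157868  0.24562896] [-2.40256780e+00 -2.02134246e+00  3.05205144e-04] 12.0 [ 0.70289503  0.27888805 -0.3147453 ] 1.0013008361733835 [-5.77010782e-01  7.66930523e-02 -6.31789576e-02  1.43272471e+00
  3.42647640e-04 -4.05088130e-01]
[(0.66, [291.4, 106.7, 345.6, 339.2])]
tool x yaw 1.3988725875653134
```

View pics/w11.png

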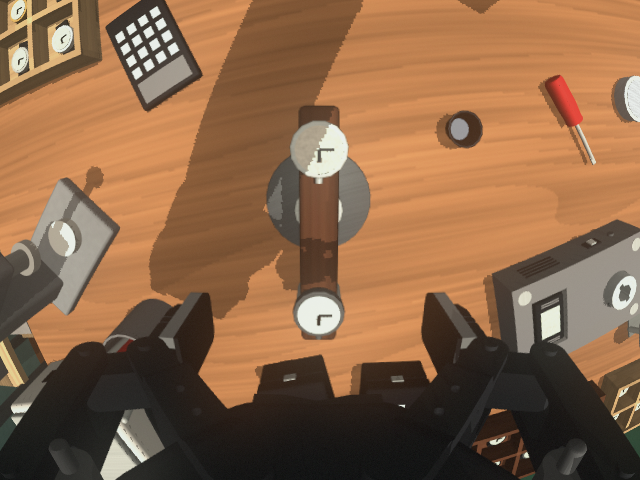

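```bash
python3 - <<'E'
from h import *
import pickle
s,a,r=pickle.load(open("m11.pkl","rb")); c=Cam("wrist",s)
T=Ro.from_rotvec(s["tool_rot"]).as_matrix()
g=cv2.cvtColor(a,cv2.COLOR_BGR2GRAY)
A=c.plane([320,149.5],.144);B=c.plane([318.5,315],.144)
print(A,B,(A+B)/2,np.linalg.norm(A-B),np.arctan2(*(B-A)[[1,0]]))
# bar edges on top plane z=.134 (rows 190,230,260)
for y in(190,220,250,280):
    row=a[y,285:355].astype(int); sat=row[:,2]-row[:,0]; print(y,''.join('%4d'%v for v in a[y,290:350:2,2]))
print(((A+B)/2-s["tool_pos"])@T)
cv2.imwrite("pics/w11c.png",cv2.resize(a[100:345,260:380],None,fx=2.4,fy=2.4,interpolation=cv2.INTER_CUBIC))
E
```

```text
[ 0.3622624  -0.25886416  0.144     ] [ 0.48011666 -0.28036253  0.144     ] [ 0.42118953 -0.26961334  0.144     ] 0.1197990290014775 -0.18043104801983098
190   84  85  85  86  81  89 108 117 118 116 116 121 122 122 121 123 125 126 128 125 118 115 113 104  89 131 126 125 123 125
220   77  76  79  95 137  77 103 113 115 113 112 119 119 120 117 120 123 122 117 116 114 113 109  99 163 145 119 117 118 115
250  127 130 129 131 132  63  74 112  95  79  79  82  84  84  80  82  87  85 109 108 107  81  77  76 186 198 197 196 198 200
280  128 129 130 128 129  85  78  82  84  81  85  87  87  86  85  86  92 100 118 114 113  84  83  88 187 189 190 189 188 189
[0.00247741 0.00353376 0.1016263 ]
```

View pics/w11c.png

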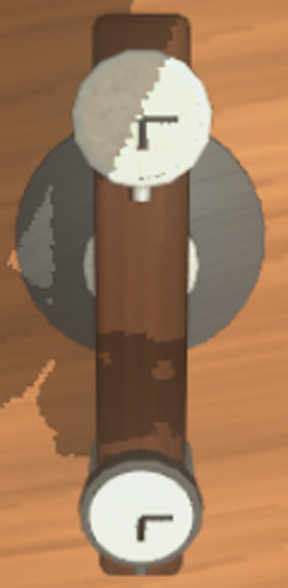

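>>> apply_moves:
  increments:
    - {"offset":[0.15,0.05,-2.0],"rotation":[0,0,-0.004],"claw":1}
    - {"offset":[0.18,0.04,-3.0],"rotation":[0,0,0],"claw":1}
    - {"offset":[0,0,-3.0],"rotation":[0,0,0],"claw":1}
    - {"offset":[0,0,-3.0],"rotation":[0,0,0],"claw":0.9}
    - {"offset":[0,0,-2.0],"rotation":[0,0,0],"claw":0.8}
    - {"offset":[0,0,-1.0],"rotation":[0,0,0],"claw":0.7}
    - {"offset":[0,0,0],"rotation":[0,0,0],"claw":0.5}
    - {"offset":[0,0,0],"rotation":[0,0,0],"claw":0.2}
    - {"offset":[0,0,0],"rotation":[0,0,0],"claw":0.2}
    - {"offset":[0,0,0],"rotation":[0,0,0],"claw":0.2}
    - {"offset":[0,0,0],"rotation":[0,0,0],"claw":0.2}
    - {"offset":[0,0,0],"rotation":[0,0,0],"claw":0.2}
  newtons: 80

```text
time_s: 13.1
tool_pos: [0.4225, -0.2712, 0.1082]
tool_rot: [2.405, 2.017, 0.002]
ft_force: [0.0, 0.5, 5.2]
grip_width: 0.311
```

```bash
python3 - <<'E'
from h import *
import pickle
s=read_state(); print(s["tool_pos"],s["tool_rot"],s["time_s"],s["ft_force"],s["wrist_torque"],s["grip_width"])
a=camera("wrist");b=camera("side"); d=camera("scene")
z=lambda i,x,y,w,h:cv2.resize(i[y:y+h,x:x+w],(400,300),interpolation=cv2.INTER_CUBIC)
cv2.imwrite("pics/v12.png",np.vstack([np.hstack([z(b,260,330,160,120),z(d,190,100,160,120)]),np.hstack([z(a,0,0,640,480),z(a,200,200,240,180)])]))
E
```

```text
[ 0.42245881 -0.27119307  0.10816156] [2.40491248e+00 2.01743988e+00 1.99871018e-03] 13.1 [0.04714379 0.47239846 5.20045803] [ 0.23308307 -0.09097036  0.00418846] 0.31100673423938113
```

View pics/v12.png

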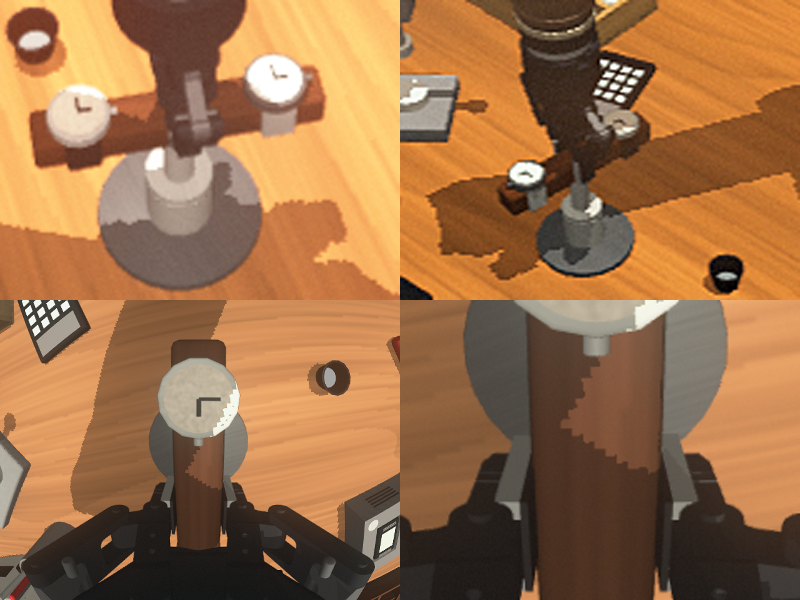

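>>> apply_moves:
  increments:
    - {"offset":[0,0,0.5],"rotation":[0,0,0],"claw":0.2}
    - {"offset":[0,0,1.5],"rotation":[0,0,0],"claw":0.2}
    - {"offset":[0,0,2.5],"rotation":[0,0,0],"claw":0.2}
    - {"offset":[0,0,2.5],"rotation":[0,0,0],"claw":0.2}
    - {"offset":[0,0,2.5],"rotation":[0,0,0],"claw":0.2}
    - {"offset":[0,0,2.5],"rotation":[0,0,0],"claw":0.2}
    - {"offset":[0,0,0],"rotation":[0,0,0],"claw":0.2}
    - {"offset":[0,0,0],"rotation":[0,0,0],"claw":0.2}

```text
time_s: 13.92
tool_pos: [0.4219, -0.2711, 0.2276]
tool_rot: [2.406, 2.018, 0.001]
ft_force: [0.3, 0.1, -2.8]
grip_width: 0.31
```

```bash
python3 - <<'E'
from h import *
import pickle
s=read_state(); print(s["tool_pos"],s["tool_rot"],s["time_s"],s["ft_force"],s["wrist_torque"],s["grip_width"])
b=camera("side"); d=camera("scene")
cv2.imwrite("pics/side13.png",b);cv2.imwrite("pics/scene13.png",d)
z=lambda i,x,y,w,h:cv2.resize(i[y:y+h,x:x+w],(400,300),interpolation=cv2.INTER_CUBIC)
cv2.imwrite("pics/v13.png",np.vstack([np.hstack([z(b,260,290,160,120),z(d,190,80,160,120)]),np.hstack([z(b,290,130,160,120),z(d,280,260,160,120)])]))
cs=[Cam("scene"),Cam("side")]
u=[]
for n in("scene","side"):
    r=masks_of("bell_clock",n)[0]; print(r["conf"],r["rect"]); ys,xs=np.where(r["region"]); u.append([xs.mean(),ys.mean()])
print(tri(cs,u))
E
```

```text
[ 0.42187545 -0.27112451  0.22760941] [2.40552729e+00 2.01764122e+00 6.30949977e-04] 13.9167 [ 0.28467013  0.1432495  -2.79969405] [-0.03474208 -0.00954525 -0.01545979] 0.30951490733668147
0.63 [320.8, 342.7, 368.1, 389.3]
0.78 [370.6, 158.8, 384.5, 203.3]
(array([0.70244849, 0.2166232 , 0.04194704]), [7.350860502111243, 6.828677840008914])
```

View pics/v13.png

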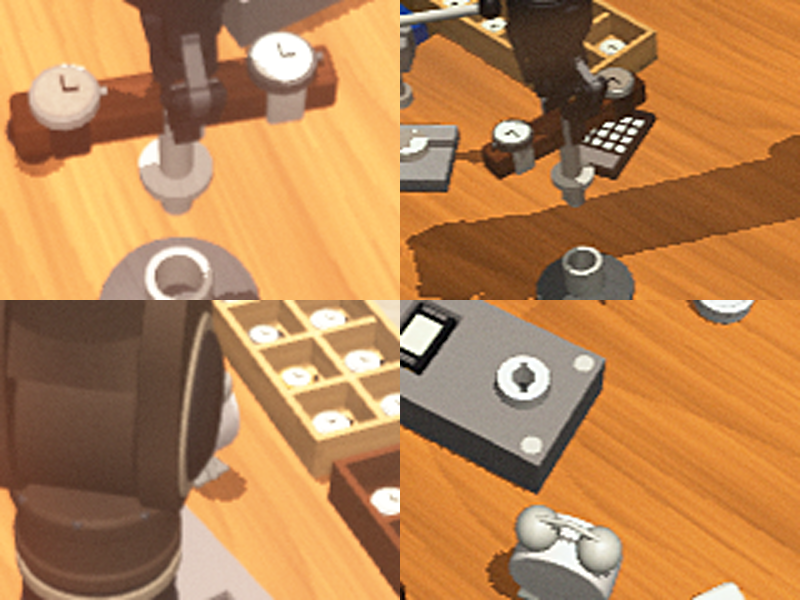

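```bash
python3 - <<'E'
from h import *
b=cv2.imread("pics/side13.png");d=cv2.imread("pics/scene13.png")
s=read_state();T=Ro.from_rotvec(s["tool_rot"]).as_matrix()
ts=np.linspace(0,2*np.pi,40)
def ring(oy,z,r,ox=0):
    c=s["tool_pos"]+T@np.array([ox,oy,0]); return np.c_[c[0]+r*np.cos(ts),c[1]+r*np.sin(ts),np.full(40,s["tool_pos"][2]+z)]
out=[]
for n,i,x,y in(("side",b,300,330),("scene",d,235,130)):
    w,h=60,52; k=6
    im=cv2.resize(i[y:y+h,x:x+w],None,fx=k,fy=k,interpolation=cv2.INTER_CUBIC); raw=im.copy()
    c=Cam(n)
    for oy,col in((-.002,(0,255,0)),):
        for z,r in((.0128-.105,.009),(.0128-.071,.022),(.0128-.095,.01)):
            p=(c.proj(ring(oy,z,r))-[x,y]+.5)*k; cv2.polylines(im,[p.astype(np.int32)],True,col,1)
    out.append(np.hstack([raw,im]))
cv2.imwrite("pics/o13.png",np.vstack(out))
E
```

```text
(no output)
```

View pics/o13.png

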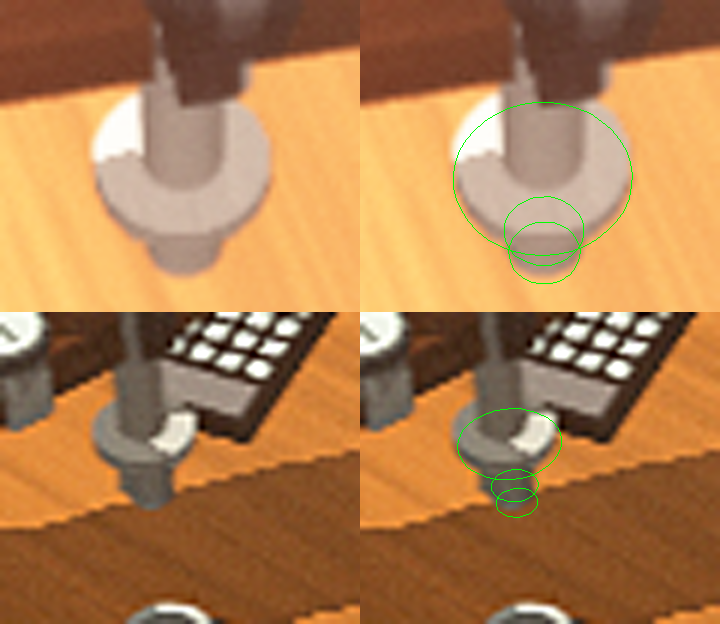

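```bash
python3 - <<'E'
from h import *
s=read_state();T=Ro.from_rotvec(s["tool_rot"]).as_matrix()
cs=[Cam("scene"),Cam("side")]
P=s["tool_pos"]+T@np.array([0,-.002,0]); P[2]+=.0128-.105
u=[cs[0].proj(P)[0]+[-1.6,-1.5],cs[1].proj(P)[0]+[-.3,-1.3]]
X,e=tri(cs,u); print(P,X,e,(X-P)@T)
# z fixed least squares
print("hub static",[c.proj([.5813,.0930,.071])[0] for c in cs])
E
```

```text
[ 0.41875327 -0.26993549  0.13275778] [ 0.41945016 -0.27195084  0.13810633] [0.6961191787292235, 1.197338764438542] [-0.0018573   0.00102146 -0.00535363]
hub static [array([329.34510913, 290.66056049]), array([342.6693883 , 221.02712634])]
```

>>> apply_moves:
  increments:
    - {"offset":[0.7,1.5,0],"rotation":[0,0,0.04],"claw":0.2}
    - {"offset":[1.3,3.0,0],"rotation":[0,0,0.07],"claw":0.2}
    - {"offset":[1.3,3.0,0],"rotation":[0,0,0.07],"claw":0.2}
    - {"offset":[1.3,3.0,0],"rotation":[0,0,0.07],"claw":0.2}
    - {"offset":[1.3,3.0,0],"rotation":[0,0,0.07],"claw":0.2}
    - {"offset":[1.3,3.0,0],"rotation":[0,0,0.07],"claw":0.2}
    - {"offset":[1.3,3.0,0],"rotation":[0,0,0.07],"claw":0.2}
    - {"offset":[1.3,3.0,0],"rotation":[0,0,0.07],"claw":0.2}
    - {"offset":[1.3,3.0,0],"rotation":[0,0,0.07],"claw":0.2}
    - {"offset":[1.3,3.0,0],"rotation":[0,0,0.07],"claw":0.2}
    - {"offset":[1.3,3.0,0],"rotation":[0,0,0.07],"claw":0.2}
    - {"offset":[1.3,3.0,0],"rotation":[0,0,0.07],"claw":0.2}

```text
time_s: 15.12
tool_pos: [0.5713, 0.0758, 0.2252]
tool_rot: [-1.411, -2.805, 0.002]
ft_force: [-0.8, 0.0, -3.0]
grip_width: 0.311
```

>>> apply_moves:
  increments:
    - {"offset":[1.06,2.0,-1],"rotation":[0,0,0.04],"claw":0.2}
    - {"offset":[0,0,-2],"rotation":[0,0,0],"claw":0.2}
    - {"offset":[0,0,0],"rotation":[0,0,0],"claw":0.2}
    - {"offset":[0,0,0],"rotation":[0,0,0],"claw":0.2}
    - {"offset":[0,0,0],"rotation":[0,0,0],"claw":0.2}

```text
time_s: 15.53
tool_pos: [0.5816, 0.0937, 0.1967]
tool_rot: [-1.361, -2.83, 0.001]
ft_force: [0.3, -0.5, -2.6]
grip_width: 0.308
```

```bash
cat > look.py <<'E'
from h import *
import sys
k=sys.argv[1]
s=read_state(); print(s["tool_pos"].round(4),s["time_s"],s["ft_force"].round(1),s["wrist_torque"].round(2),s["grip_width"])
T=Ro.from_rotvec(s["tool_rot"]).as_matrix();print("yaw",np.arctan2(T[1,0],T[0,0]),"tilt",T[:,2].round(4))
b=camera("side"); d=camera("scene"); cv2.imwrite(f"pics/side{k}.png",b);cv2.imwrite(f"pics/scene{k}.png",d)
z=lambda i,x,y,w,h:cv2.resize(i[y:y+h,x:x+w],(w*6,h*6),interpolation=cv2.INTER_CUBIC)
cv2.imwrite(f"pics/v{k}.png",np.hstack([z(b,310,160,66,100),z(d,296,215,66,100)]))
E
python3 look.py 14
```

```text
[0.5816 0.0937 0.1967] 15.5333 [ 0.3 -0.5 -2.6] [-0.05 -0.04  0.  ] 0.308348368554325
yaw 2.2452055698211293 tilt [-1.2e-03 -4.0e-04 -1.0e+00]
```

View pics/v14.png

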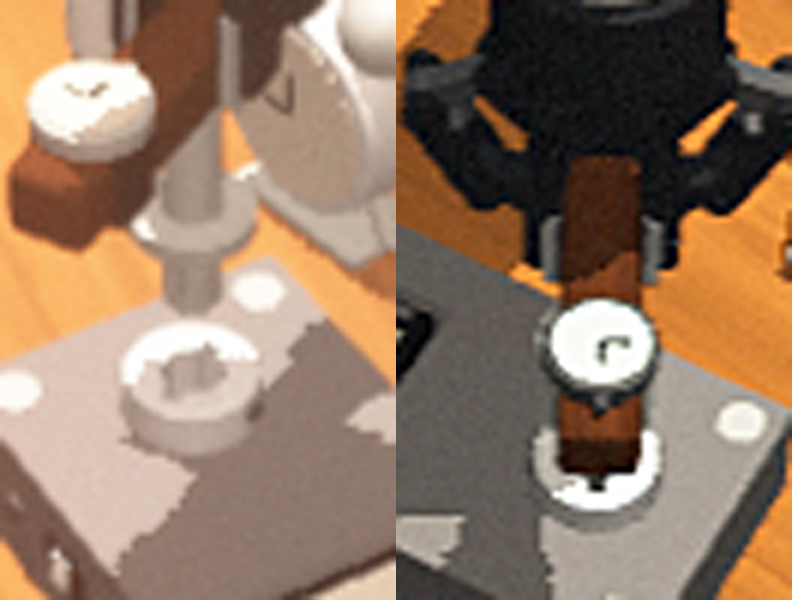

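```bash
python3 - <<'E'
from h import *
c=Cam("side"); e=Cam("scene")
px=lambda X:X/6-.42
H=np.array([.5813,.093,.071])
s=read_state()
for z in (.094,.1,.106):
    S=np.array([.5813,.093,z+.012])
    print(z,"side col diff pred(aligned)",c.proj(S)[0]-c.proj(H)[0],"meas",(192-190)/6, "scene diff for bar top", e.proj([.5813,.093,.21])[0]-e.proj(H)[0])
d=np.array([.781,.625,0])*.001; l=np.array([-.625,.781,0])*.001
print("px per mm: side along bar",c.proj(H+d)-c.proj(H),"lateral",c.proj(H+l)-c.proj(H)); print("scene",e.proj(H+d)-e.proj(H),e.proj(H+l)-e.proj(H))
E
```

```text
0.094 side col diff pred(aligned) [  0.03617    -12.60378415] meas 0.3333333333333333 scene diff for bar top [  1.00677263 -35.9708227 ]
0.1 side col diff pred(aligned) [  0.04252532 -14.81835856] meas 0.3333333333333333 scene diff for bar top [  1.00677263 -35.9708227 ]
0.106 side col diff pred(aligned) [  0.04892724 -17.04916932] meas 0.3333333333333333 scene diff for bar top [  1.00677263 -35.9708227 ]
px per mm: side along bar [[ 0.24200007 -0.28878673]] lateral [[-0.42030495 -0.16650843]]
scene [[-0.00292001  0.37370899]] [[0.43924616 0.00655455]]
```

>>> apply_moves:
  increments:
    - {"offset":[-0.03,0.04,-0.8],"rotation":[0,0,0],"claw":0.2}
    - {"offset":[0,0,-1.2],"rotation":[0,0,0],"claw":0.2}
    - {"offset":[0,0,-0.8],"rotation":[0,0,0],"claw":0.2}
    - {"offset":[0,0,-0.4],"rotation":[0,0,0],"claw":0.2}
    - {"offset":[0,0,0],"rotation":[0,0,0],"claw":0.2}
    - {"offset":[0,0,0],"rotation":[0,0,0],"claw":0.2}
  newtons: 90

```text
time_s: 16.13
tool_pos: [0.5817, 0.0945, 0.1647]
tool_rot: [-1.36, -2.832, 0.0]
ft_force: [0.0, -0.4, -3.1]
grip_width: 0.312
```

```bash
python3 look.py 15
```

```text
[0.5817 0.0945 0.1647] 16.1333 [ 0.  -0.4 -3.1] [0.02 0.02 0.02] 0.3120704265286459
yaw 2.2457659499474496 tilt [-2.e-04 -0.e+00 -1.e+00]
```

View pics/v15.png

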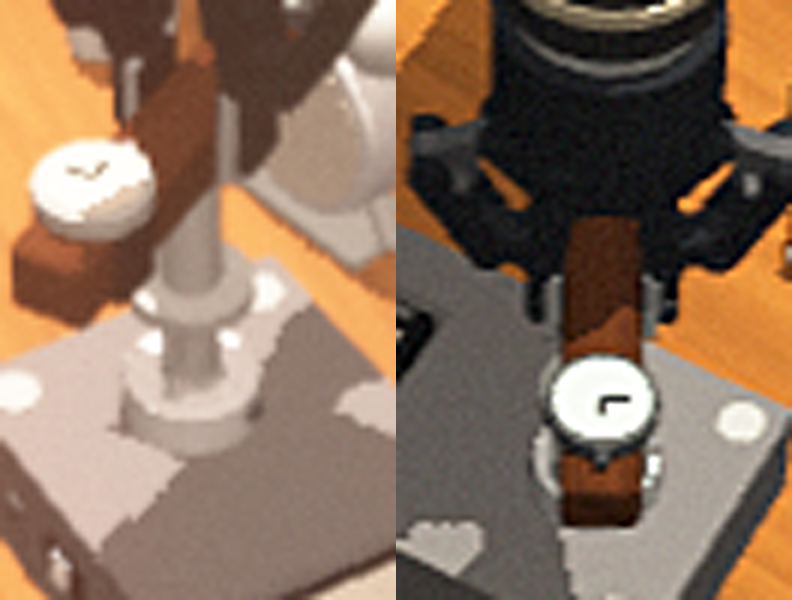

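>>> apply_moves:
  increments:
    - {"offset":[0,0,-0.3],"rotation":[0,0,0],"claw":0.2}
    - {"offset":[0,0,-0.2],"rotation":[0,0,0],"claw":0.2}
    - {"offset":[0,0,0],"rotation":[0,0,0],"claw":0.2}

```text
time_s: 16.48
tool_pos: [0.5817, 0.0947, 0.1593]
tool_rot: [-1.36, -2.832, 0.0]
ft_force: [-0.4, -0.3, -3.3]
grip_width: 0.309
```

>>> apply_moves:
  increments:
    - {"offset":[0,0,-0.2],"rotation":[0,0,0],"claw":0.2}
    - {"offset":[0,0,-0.2],"rotation":[0,0,0],"claw":0.2}
    - {"offset":[0,0,0],"rotation":[0,0,0],"claw":0.2}

```text
time_s: 16.73
tool_pos: [0.5816, 0.0946, 0.1552]
tool_rot: [-1.36, -2.831, 0.001]
ft_force: [-0.8, -0.3, -2.5]
grip_width: 0.305
```

>>> apply_moves:
  increments:
    - {"offset":[0,0,-0.2],"rotation":[0,0,0],"claw":0.2}
    - {"offset":[0,0,-0.2],"rotation":[0,0,0],"claw":0.2}
    - {"offset":[0,0,0],"rotation":[0,0,0],"claw":0.2}

```text
time_s: 16.98
tool_pos: [0.5816, 0.0946, 0.1512]
tool_rot: [-1.36, -2.831, 0.001]
ft_force: [0.0, -0.2, -3.0]
grip_width: 0.307
```

>>> apply_moves:
  increments:
    - {"offset":[0,0,-0.2],"rotation":[0,0,0],"claw":0.2}
    - {"offset":[0,0,-0.1],"rotation":[0,0,0],"claw":0.2}
    - {"offset":[0,0,0],"rotation":[0,0,0],"claw":0.2}

```text
time_s: 17.23
tool_pos: [0.5817, 0.0946, 0.1484]
tool_rot: [-1.36, -2.832, 0.0]
ft_force: [-0.1, -0.4, -3.5]
grip_width: 0.312
```

```bash
python3 look.py 16
```

```text
[0.5817 0.0946 0.1484] 17.2333 [-0.1 -0.4 -3.5] [-0.   -0.04  0.  ] 0.312494966822328
yaw 2.2459711843259518 tilt [-4.e-04 -1.e-04 -1.e+00]
```

View pics/v16.png

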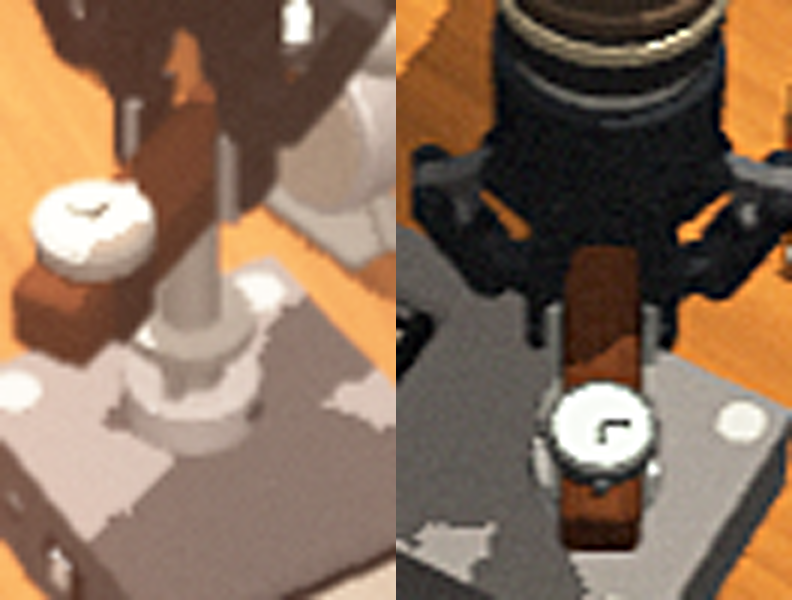

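>>> apply_moves:
  increments:
    - {"offset":[0,0,-0.2],"rotation":[0,0,0],"claw":0.2}
    - {"offset":[0,0,-0.1],"rotation":[0,0,0],"claw":0.2}
    - {"offset":[0,0,0],"rotation":[0,0,0],"claw":0.2}

```text
time_s: 17.58
tool_pos: [0.5817, 0.0946, 0.1453]
tool_rot: [-1.36, -2.832, 0.0]
ft_force: [0.6, 0.4, -2.3]
grip_width: 0.307
```

>>> apply_moves:
  increments:
    - {"offset":[0,0,-0.2],"rotation":[0,0,0],"claw":0.2}
    - {"offset":[0,0,-0.1],"rotation":[0,0,0],"claw":0.2}
    - {"offset":[0,0,0],"rotation":[0,0,0],"claw":0.2}

```text
time_s: 17.83
tool_pos: [0.5817, 0.0946, 0.1423]
tool_rot: [-1.36, -2.831, 0.0]
ft_force: [0.4, 0.2, -3.3]
grip_width: 0.31
```

>>> apply_moves:
  increments:
    - {"offset":[0,0,-0.3],"rotation":[0,0,0],"claw":0.2}
    - {"offset":[0,0,-0.3],"rotation":[0,0,0],"claw":0.2}
    - {"offset":[0,0,-0.3],"rotation":[0,0,0],"claw":0.2}
    - {"offset":[0,0,0],"rotation":[0,0,0],"claw":0.2}

```text
time_s: 18.17
tool_pos: [0.5814, 0.0946, 0.1327]
tool_rot: [-1.36, -2.831, 0.001]
ft_force: [-0.3, -0.2, -3.8]
grip_width: 0.308
```

```bash
python3 look.py 17
```

```text
[0.5814 0.0946 0.1327] 18.1667 [-0.3 -0.2 -3.8] [-0.06  0.05 -0.02] 0.3082388445422812
yaw 2.246027501811558 tilt [-1.3e-03 -2.0e-04 -1.0e+00]
```

View pics/v17.png

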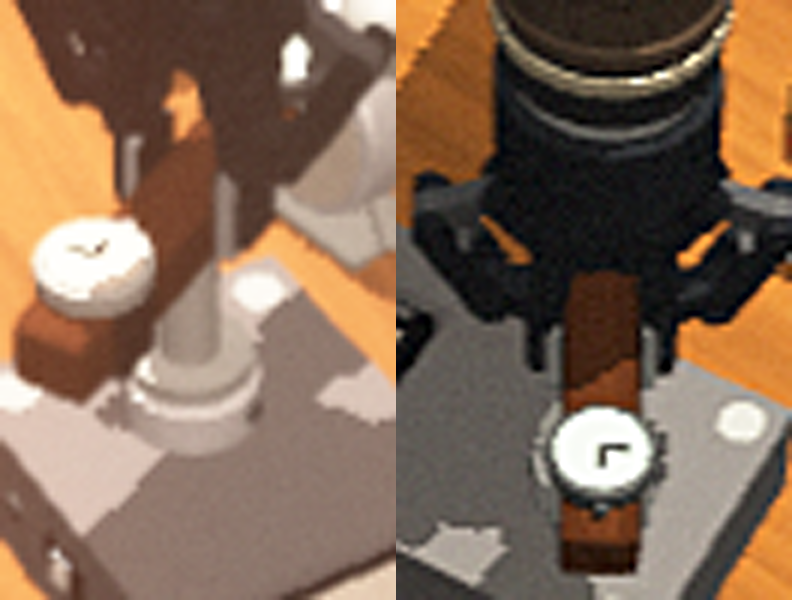

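>>> apply_moves:
  increments:
    - {"offset":[0,0,-0.2],"rotation":[0,0,0],"claw":0.2}
    - {"offset":[0,0,-0.2],"rotation":[0,0,0],"claw":0.2}
    - {"offset":[0,0,0],"rotation":[0,0,0],"claw":0.2}

```text
time_s: 18.52
tool_pos: [0.5818, 0.0946, 0.1294]
tool_rot: [-1.36, -2.832, 0.0]
ft_force: [0.0, 0.7, -2.8]
grip_width: 0.308
```

>>> apply_moves:
  increments:
    - {"offset":[0,0,-0.1],"rotation":[0,0,0],"claw":0.2}
    - {"offset":[0,0,0],"rotation":[0,0,0],"claw":0.2}

```text
time_s: 18.68
tool_pos: [0.5819, 0.0947, 0.1292]
tool_rot: [1.36, 2.831, 0.001]
ft_force: [-0.9, 0.6, 0.6]
grip_width: 0.311
```

>>> apply_moves:
  increments:
    - {"offset":[0,0,-0.1],"rotation":[0,0,0],"claw":0.2}
    - {"offset":[0,0,0],"rotation":[0,0,0],"claw":0.2}
    - {"offset":[0,0,0],"rotation":[0,0,0],"claw":0.2}

```text
time_s: 18.93
tool_pos: [0.582, 0.0947, 0.1291]
tool_rot: [1.36, 2.831, 0.001]
ft_force: [-3.7, -0.5, 7.3]
grip_width: 0.314
```

>>> apply_moves:
  increments:
    - {"offset":[0,0,-0.04],"rotation":[0,0,0],"claw":0.2}
    - {"offset":[0,0,0],"rotation":[0,0,0],"claw":0.2}
    - {"offset":[0,0,0],"rotation":[0,0,0],"claw":0.2}
    - {"offset":[0,0,0],"rotation":[0,0,0],"claw":0.2}
    - {"offset":[0,0,0],"rotation":[0,0,0],"claw":0.2}
    - {"offset":[0,0,0],"rotation":[0,0,0],"claw":0.2}

```text
time_s: 19.43
tool_pos: [0.582, 0.0947, 0.1292]
tool_rot: [1.36, 2.83, 0.002]
ft_force: [-3.6, -1.2, 8.5]
grip_width: 0.308
```

```bash
python3 look.py 18; python3 - <<'E'
import cv2,numpy as np
from h import *
b=cv2.imread("pics/side18.png");d=cv2.imread("pics/scene18.png");v=cv2.imread("pics/v18.png")
cv2.imwrite("pics/w18.png",np.hstack([cv2.resize(v,(400,303))[:300],cv2.resize(d,(400,300))]))
for _ in range(3): camera("wrist"); s=read_state(); print(s["ft_force"].round(1),s["tool_pos"].round(4))
E
```

```text
[0.582  0.0947 0.1292] 19.4333 [-3.6 -1.2  8.5] [-0.11  0.98  0.02] 0.3080536856654765
yaw 2.2460318230519354 tilt [ 1.9e-03  3.0e-04 -1.0e+00]
[-2.8 -2.   8.6] [0.582  0.0947 0.1291]
[-3.1 -1.5  9.3] [0.582  0.0947 0.1291]
[-4.2 -1.7  8.7] [0.582  0.0947 0.1291]
```

View pics/w18.png

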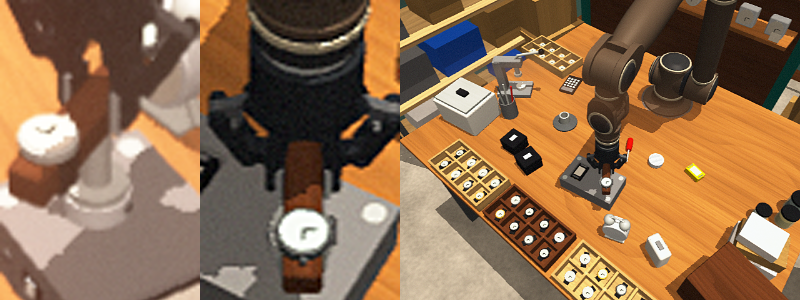

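View pics/v18.png

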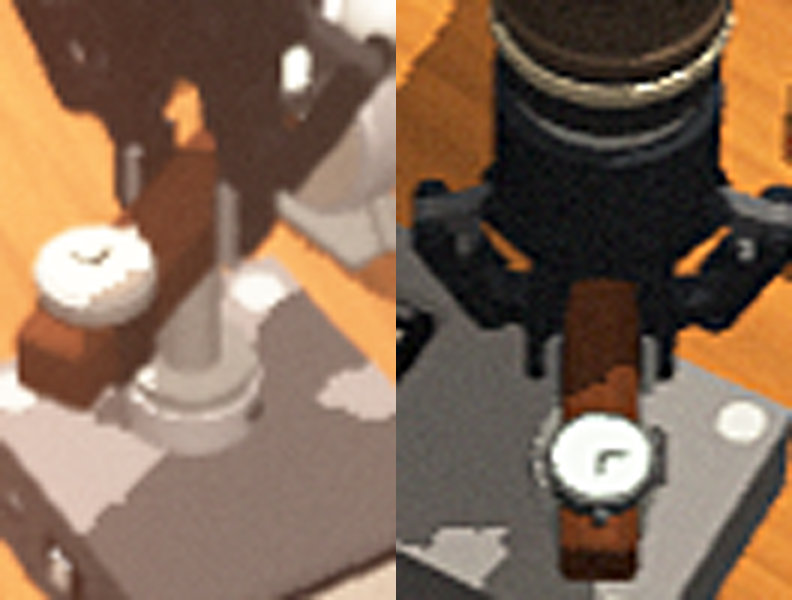

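```bash
python3 - <<'E'
from h import *
print(hand_in()); s=read_state(); print(s["time_s"],s["ft_force"].round(1),s["tool_pos"].round(4))
E
```

```text
the job is handed in; nothing more can be done
None
the job is handed in; nothing more can be done
```

I handed the job in at about 20 s of the 54 s allowed, and it reported no verdict. The pack is in its bay, and the arm still grips the bar and pushes it down on the hub.

- **Battery pack:** I put the black pack in the bay, not the yellow one, and pushed it until it stopped dead at the unit's top level (z = 0.055, 27 N). The pictures taken afterwards showed it level and flush.
- **Watch bar:** I lifted it from the foot and turned it to the measured keyway angle of 0.675 rad. The keys slipped in on the first descent with no noticeable resistance. The collar touched down where expected, with the bar's centre about 71 mm above the hub.
- **Final push and grip:** the wrist sensor read steadily 8.5–9.3 N upward, so with the bar's weight about 12 N rests on the hub. The fingers close on the bar's bare middle with the grip set to 90 N.
- **Checks that disagreed:** the cameras differed by 1–2 mm in position, and one rough estimate put the spigot about 5 mm higher than the arm's readings did. The touchdown height settled that. A small side force of about 4 N remains at the wrist.
- **Other things on the table:** the pictures showed nothing else moved, but I did not measure each item again.

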